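Start the board clamp screw square and turn it to the bite

ROBOT

A 6-joint arm with a two-finger parallel gripper is mounted at the origin on the work surface. World frame = base frame: x ahead of the robot, y to its left, z up, the work surface at z = 0. Lengths are in m, angles in rad, forces in N, time in s.
With the tool pointing down it reaches from about 0.375 to 0.925 m from the base axis. Payload 5.7 kg.
Tool frame: the origin (TCP) lies on the centre line of the jaws, within the pads' length; the fingertips stand 25 mm ahead of it and the grasp point (between the pads) lies 6 mm ahead of it; z points along the fingers, y is the line along which they close (so a half turn about z gives the same grasp; the last joint's range is limited). The gripper opens to 85 mm and grips with 20 to 120 N. Pads are 22 mm wide; open, the fingers measure 114 mm over their backs; the gripper's body (76 mm by 85 mm) begins 54 mm behind the grasp point. The pads swing forward as they close: fully open they stand 13 mm farther back than shut.
Start: joints at [1.064, 0.359, 1.51, -0, 1.272, -0.115], TCP at [0.229, 0.555, 0.256] pointing down, gripper open.
Joint ranges: [-2.97, 2.97], [-1.01, 2.36], [0.21, 2.38], [-0.96, 4.11], [0.2, 2.71], [-2.98, 2.98]. Speed limits (rad/s): [2.39, 2.39, 3.14, 3.14, 3.14, 3.14].

INTERFACE

Orientations are given as a rotation vector (axis times angle).
In Python, from plant import sense, read_camera, camera_info, finish_job, spot_in, pinpoint gives the robot as it stands.
- The arm moves only by the tool jog_arm, never from a script. Its arguments are lists of equal length, an entry for each row: "dp": the shift along the tool's x, y, z each as a share of 0.02 m, from -1 to 1, a list of three; "rotation": the turn, a rotation vector about the tool's x, y, z each as a share of 0.08 rad, from -1 to 1, a list of three. In form: {"dp": [[dx, dy, dz], ...], "rotation": [[rx, ry, rz], ...]}. A call has 1 to 12 rows; each row shifts and turns the commanded pose from where the row before left it, along the tool's axes as they then stand; what a row does not reach is not made up. A row lasts 1/12 s, in which the tool goes at most 41.7 mm and 7.16 degrees, less where a joint would pass 70% of its speed; a pose out of reach is approached as far as the arm can. A call with a number of a shift or a turn outside -1 to 1 is refused whole. A call with a gripper value outside its range is refused whole. "grip" is the closure, from -1 (fully open) to 1 (shut), so that 0 is half open, set as the call begins (left out, the last holds). The fingers move at their own pace and stop on an object; "squeeze" is the grip in N (left out, the last holds). Time passes only in rows, so rows that do not move let the fingers close. It gives the time, the measured TCP pose, the force, the opening and the grip force at its end, in the units of the state.
- sense(): the state, without advancing time (a new reading comes with each control period).
- read_camera(name): name is "side" or "top" or "wrist"; returns (picture, depth): 480x640x3 uint8, red, green, blue; 480x640 float32, m along the optical axis (not along the pixel's ray), 0 where there is no reading.
- camera_info(name): a dict with "fx", "fy", "cx", "cy" (pixels), "rvec" (rotation vector, rad) and "tvec" (3), from world to camera coordinates, as OpenCV has them. Camera axes: x right, y down, z forward; pixel columns grow to the right and rows downward; lengths in m; the calibration is good to about 2 mm. A picture is of the moment at which its call begins: read the wrist's pose just before it. camera_info takes no time and is no camera call; for the wrist camera it gives the pose at the moment of the call.
- finish_job(): hands the job in; it is judged then, once.
Trained networks look in the newest picture that a camera, given by its name, has taken for a name from the list of things; names that differ only in an ending like _2 or _b are one class to them, and where a whole thing is asked for, a point or a joint stands for the part that bears it (a point fixed in the world has none). Each returns a list of dicts, best first, with "score" (0 to 1); they miss things now and then, are a little off and sometimes report something else, mostly with a low value. They report only what shows in the picture. A call takes as long as a camera call. They do not tell look-alikes from the thing itself.
- spot_in(name, camera): "bbox" ([left, top, right, bottom] in pixels, round what is visible of it).
- pinpoint(name, camera): "pixel" ([row, column] in pixels: a listed point, or the origin of a listed thing).
The state is a dict: "t": time; "joints": joint angles; "dq": joint speeds; "joint_efforts": joint torques, N m; "ee_pos": TCP position; "eef_rot": TCP orientation; "contact_force": force on the tool from outside, world axes, zero at the start; "moment": the same for the moment, N m; "grip_width": finger opening in m; "gripper_force": force on a finger pad.
Only numpy, scipy, OpenCV 4.12 (cv2) and the standard library are available. Lean on these libraries where they do the work, as an engineer would, in place of code of your own. Each camera call takes 0.05 s, during which the arm holds its last target. There are 200 camera calls.

TASK

The square-headed screw of the board clamp has only been dropped into its threaded hole and leans. Take the T-handled driver with the square socket from the stand, set it fully home over the screw's head with a light hand and bring the screw upright before the first turn; then turn it clockwise, kept upright and the socket home, until you feel the jaw bite, and a touch more so that it is just snug - stop there, do not overtighten. Let go, leaving the driver standing upright on the screw, and leave everything else where it is.

Things in the scene. Friction and masses are not known exactly. Their poses are not given: they have to be found in the camera images.
- driver: Socket driver, steel, black T-handle, 0.2 kg, 106 mm tall, foot down in one of the stand's pockets (either). Origin: centre of its underside (socket mouth); z up, x along the handle bar: 80 (x) x 14 (y) x 16 mm, centre 98 mm up; shaft 12 mm across. Square foot 28 x 28 x 24 mm; its square socket is 17 mm wide, 14 mm deep, sides parallel to x and y, mouth chamfered 2 mm
- driver_grip (a point): centre of the driver's handle bar, 98 mm above its underside
- socket_roof (a point): centre of the inner roof of the driver's socket, 14 mm above its underside, axes as the driver's; it meets screw_top when the socket is fully home
- stand: Black driver stand, fixed, 70 x 190 x 22 mm, two square pockets 14 mm deep and 32 mm wide at y = -55 and +55 mm; origin under its centre; the drivers lift straight up out of it
- clamp: Board clamp, fixed: aluminium block 80 x 70 x 35 mm with a green circuit board sticking 67 mm out of its +x side, 22 mm up; the screw stands in the middle of its top. Origin: centre of its underside, z up
- hole (a point): centre of the mouth of the clamp's threaded hole, on its top face; the hole's axis is vertical through this point, axes as the clamp's
- screw_top (a point): top centre of the screw's head; z up its axis, x, y parallel to the head's sides. Head 16 mm square, 12 mm high, plus a 13 mm square, 2 mm high step (1 mm play in the socket), on a 30 mm round flange. 28 mm from the hole's mouth, less 0.5 mm per rad turned. The screw leans up to 0.15 rad about the mouth against 0.05 N m friction; an upright driver pressed home over the hole rights it
- screw_mark (a point): a small dark dot on the flange's rim, 15 mm off the screw's axis on its x side, 14 mm below screw_top
- jaw (a joint): how far the steel jaw plate at the clamp's +x face has come down on the board, m; 0 at the start. Turned clockwise from above, the screw first runs freely (drag 0.03 N m) for 0.5 to 1.2 rad, different each time and not to be seen, then bites: turning it on takes 0.3 N m and the jaw closes 8 mm per rad. Snug is about 0.1 rad past the bite; more than 0.25 rad past it is overtight
- pin_driver: the other driver in the stand: T-handle only 55 mm long, thin 8 mm shaft, round 28 mm collar at its foot; not wanted, leave it. Origin: centre of its underside
- flux_tin: bystander: round white tin, 60 mm across, 22 mm high; origin under its centre
- spool: bystander: bare metal spool, 54 mm across, 39 mm high; origin under its centre
- loose_board: bystander: loose green circuit board 70 x 50 mm lying on the mat; origin under its centre
- spare_screw: bystander: a spare square-headed screw lying on the mat, 50 mm long, 16 mm high; origin under its middle
- screwdriver: bystander: screwdriver with black handle lying at the right, 170 mm long; origin under its middle
- tweezers: bystander: flat steel tweezers lying at the left, 120 mm long; origin under its middle
There are look-alikes about, which are no part of the job. Leave any turquoise or yellow look-alike of the driver alone.

How it is judged:
By the outcome, as a careful person would: the job done as asked, in the order asked, and still so for the second after the job is handed in, with the robot touching nothing.
It also fails if it takes over 72 s, if anything falls off the work surface, if the arm or the gripper's body presses on something with over 40 N, if the wrist force passes 120 N, or if a joint passes its speed limit or range.

## Working session

There is one attempt and no reset: what is moved stays moved. The work goes in short steps, Python scripts to look and compute and a tool call to move; the robot and the scene stay as the last step left them, time stands still between calls to the robot, and variables do not carry over. Pictures are saved under pics/ and viewed, at most 10 in all, crops included, and the job is handed in when it is done.

Besides the shell and the picture viewer there is one more tool, called by a JSON object that holds its "fn" and its "kwargs", one argument or row to a line. jog_arm: Moves the arm, as the interface text tells. Its arguments: {"type":"object","properties":{"dp":{"type":"array","items":{"type":"array","items":{"type":"number","minimum":-1,"maximum":1}}},"rotation":{"type":"array","items":{"type":"array","items":{"type":"number","minimum":-1,"maximum":1}}},"grip":{"type":"number"},"squeeze":{"type":"number"}},"required":["dp","rotation"]}

```bash
mkdir -p pics; ls; cat > h.py <<'E'
import numpy as np, cv2
from scipy.spatial.transform import Rotation as R
from plant import *
def cam(n):
    i=camera_info(n); return i,R.from_rotvec(i['rvec']).as_matrix(),np.array(i['tvec'])
def ray(n,row,col,z):  # intersect pixel ray with plane z
    i,M,t=cam(n); d=M.T@np.array([(col-i['cx'])/i['fx'],(row-i['cy'])/i['fy'],1]); c=-M.T@t
    return c+d*(z-c[2])/d[2]
def deproj(n,D,row,col):
    i,M,t=cam(n); z=D[int(row),int(col)]
    return M.T@(np.array([(col-i['cx'])/i['fx']*z,(row-i['cy'])/i['fy']*z,z])-t)
def proj(n,p):
    i,M,t=cam(n); q=M@np.array(p)+t; return [i['fy']*q[1]/q[2]+i['cy'],i['fx']*q[0]/q[2]+i['cx']]
def save(a,f): cv2.imwrite('pics/'+f,cv2.cvtColor(np.ascontiguousarray(a),cv2.COLOR_RGB2BGR))
E
python3 - <<'E'
from h import *
np.set_printoptions(precision=4,suppress=True)
s=sense(); print(s)
for n in ['top','side']:
    I,D=read_camera(n); save(I,n+'0.png'); np.save(n+'0.npy',D)
    i,M,t=cam(n); print(n,i['fx'],'pos',-M.T@t,'fwd',M[2])
    for k in ['driver','driver_grip','pin_driver','stand','clamp','hole','screw_top','screw_mark']:
        r=[(np.round(x['pixel'],1).tolist(),round(x['score'],2)) for x in pinpoint(k,n)[:4]]
        print(k,r)
E
```

```text
pics
{'t': 0.0, 'joints': array([ 1.0639,  0.3595,  1.5115, -0.    ,  1.2725, -0.1151]), 'dq': array([-0.    , -0.0006, -0.0009, -0.0001, -0.0001, -0.0015]), 'joint_efforts': array([ -0.0001, -52.7617, -27.8623,  -0.0001,   0.0132,  -0.    ]), 'ee_pos': array([0.2288, 0.554 , 0.2554]), 'eef_rot': array([-0.6114, -3.0809,  0.0028]), 'contact_force': array([-0.2743,  0.2877,  0.5371]), 'moment': array([-0.008 ,  0.0628, -0.0379]), 'gripper_force': 0.0, 'grip_width': 0.0855605020597776}
top 479.3884375292185 pos [0.3617 0.0051 1.2443] fwd [ 0.1796  0.0032 -0.9837]
driver [([301.0, 248.7], 0.75), ([231.5, 308.1], 0.69), ([241.3, 260.4], 0.56), ([197.6, 243.0], 0.52)]
driver_grip [([187.7, 233.1], 0.85), ([232.5, 254.3], 0.77), ([223.4, 307.5], 0.74), ([298.8, 242.1], 0.68)]
pin_driver [([252.1, 217.5], 0.49)]
stand [([247.9, 237.0], 0.77), ([184.7, 364.8], 0.63)]
clamp [([252.6, 419.5], 0.91)]
hole [([251.0, 416.2], 0.64)]
screw_top [([251.0, 417.2], 0.42)]
screw_mark [([247.4, 424.5], 0.61)]
side 559.5095473208906 pos [0.5005 0.7105 0.8485] fwd [ 0.0876 -0.6665 -0.7403]
driver [([338.3, 315.8], 0.98), ([282.8, 307.9], 0.72), ([359.5, 400.4], 0.65), ([189.6, 351.2], 0.59)]
driver_grip [([329.3, 409.2], 0.87), ([303.4, 309.7], 0.84), ([321.2, 236.4], 0.76), ([248.3, 306.6], 0.62)]
pin_driver [([394.5, 323.4], 0.83)]
stand [([367.5, 317.0], 0.71), ([339.2, 312.1], 0.66), ([170.8, 348.6], 0.48)]
clamp [([189.1, 352.7], 0.74)]
hole [([179.0, 350.0], 0.77)]
screw_top [([173.1, 349.8], 0.51)]
screw_mark [([171.5, 346.9], 0.56)]
```

View pics/top0.png

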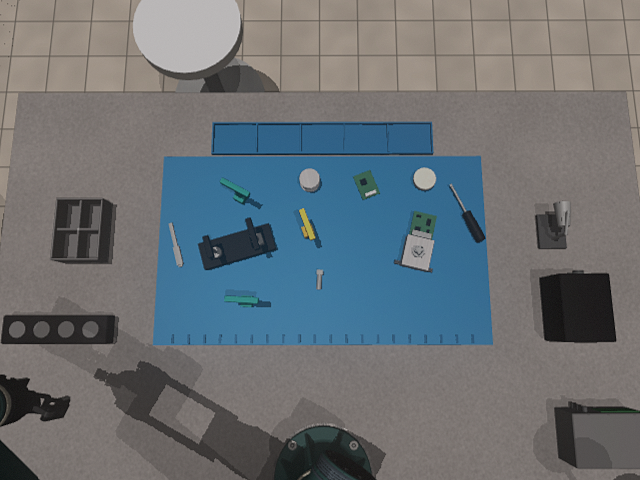

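View pics/side0.png

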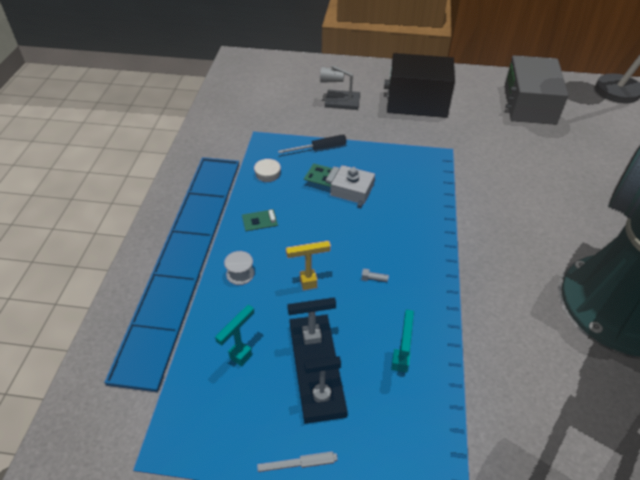

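The only candidates for the driver are these handles (row, col in the side view):
- **(305,312):** black, long bar, square foot.
- **(365,322):** black, short bar, round collar. This is pin_driver.
- **(248,308):** yellow look-alike.
- **(321,236) and (330,407):** turquoise look-alikes.

I choose the one at side (305,312), top about (235,260). I'll check it in a crop and measure it.

```bash
python3 - <<'E'
from h import *
np.set_printoptions(precision=4,suppress=True)
def cloud(n):
    D=np.load(n+'0.npy'); i,M,t=cam(n); v,u=np.mgrid[:480,:640]
    P=np.stack([(u-i['cx'])/i['fx']*D,(v-i['cy'])/i['fy']*D,D],-1); P=(P-t)@M; P[D==0]=9; return P
def rect(Q,name):
    (c,sz,a)=cv2.minAreaRect((Q[:,:2]*1000).astype(np.float32)); print(name,len(Q),'c',np.array(c)/1000,'sz',sz,'ang',a,'z',np.percentile(Q[:,2],[5,50,95]))
    d=Q[:,:2]-Q[:,:2].mean(0); w,V=np.linalg.eigh(d.T@d); print('   pca ang',np.degrees(np.arctan2(V[1,1],V[0,1])),'mean',Q[:,:2].mean(0))
for n,box_dr,box_st,box_cl,pin in [('top',(215,255,240,280),(215,275,190,285),(225,275,385,445),(225,265,190,235)),('side',(292,318,285,340),(295,420,285,350),(160,205,300,380),(350,375,300,345))]:
    P=cloud(n)
    f=lambda b,lo,hi:(lambda X:X[(X[:,2]>lo)&(X[:,2]<hi)])(P[b[0]:b[1],b[2]:b[3]].reshape(-1,3))
    rect(f(box_dr,.095,.125),n+' bar'); rect(f(pin,.08,.125),n+' pin')
    rect(f(box_st,.015,.03),n+' stand'); rect(f(box_cl,.030,.039),n+' clamptop'); rect(f(box_cl,.045,.075),n+' screwhead')
I=cv2.imread('pics/side0.png'); J=cv2.imread('pics/top0.png')
a=cv2.resize(I[280:420,270:370],None,fx=4,fy=4,interpolation=3); b=cv2.resize(I[160:205,300:380],None,fx=4.9,fy=4.9,interpolation=3)
c=cv2.resize(J[210:280,190:290],None,fx=3.9,fy=3.9,interpolation=3)
o=np.zeros((560,795,3),np.uint8); o[:560,:400]=a; o[:b.shape[0],402:402+b.shape[1]]=b; o[230:230+c.shape[0],402:402+c.shape[1]]=c
cv2.imwrite('pics/crop1.png',o)
E
```

```text
top bar 207 c [0.5757 0.1716] sz (80.62865447998047, 14.179987907409668) ang 18.186437606811523 z [0.1118 0.1177 0.1208]
   pca ang -161.60580327507654 mean [0.5746 0.1707]
top pin 158 c [0.5447 0.2769] sz (55.99150085449219, 14.613642692565918) ang 17.173343658447266 z [0.108  0.1177 0.1215]
   pca ang -162.2420010724953 mean [0.5434 0.2755]
top stand 1566 c [0.5604 0.2243] sz (72.32913970947266, 189.80613708496094) ang 16.494352340698242 z [0.0213 0.026  0.0293]
   pca ang 107.13076288715911 mean [0.5573 0.224 ]
top clamptop 597 c [ 0.5583 -0.2432] sz (71.17823791503906, 115.97164916992188) ang 76.17958068847656 z [0.0316 0.0366 0.0387]
   pca ang 166.8537503954955 mean [ 0.5507 -0.241 ]
top screwhead 111 c [ 0.5536 -0.2434] sz (28.87980079650879, 54.9221076965332) ang 62.688716888427734 z [0.0478 0.0545 0.0674]
   pca ang 178.2051688414341 mean [ 0.5416 -0.2368]
side bar 577 c [0.5759 0.1711] sz (79.65164184570312, 16.706558227539062) ang 18.311391830444336 z [0.103  0.1151 0.1179]
   pca ang -161.63440771550486 mean [0.5754 0.173 ]
side pin 482 c [0.5445 0.2761] sz (54.883975982666016, 15.916829109191895) ang 17.97307777404785 z [0.0995 0.1151 0.1182]
   pca ang -162.20032746241338 mean [0.5442 0.278 ]
side stand 3379 c [0.5603 0.2227] sz (70.3387222290039, 193.7204132080078) ang 16.56100082397461 z [0.0208 0.0244 0.0272]
   pca ang 106.95354286816656 mean [0.5577 0.2365]
side clamptop 740 c [ 0.568  -0.2482] sz (75.70240783691406, 137.41896057128906) ang 73.48216247558594 z [0.0316 0.0364 0.0386]
   pca ang 165.33988503751178 mean [ 0.5491 -0.2358]
side screwhead 129 c [ 0.5423 -0.2362] sz (26.48139762878418, 24.116931915283203) ang 6.396664142608643 z [0.0477 0.055  0.0661]
   pca ang -178.25522772879492 mean [ 0.5424 -0.2349]
```

View pics/crop1.png

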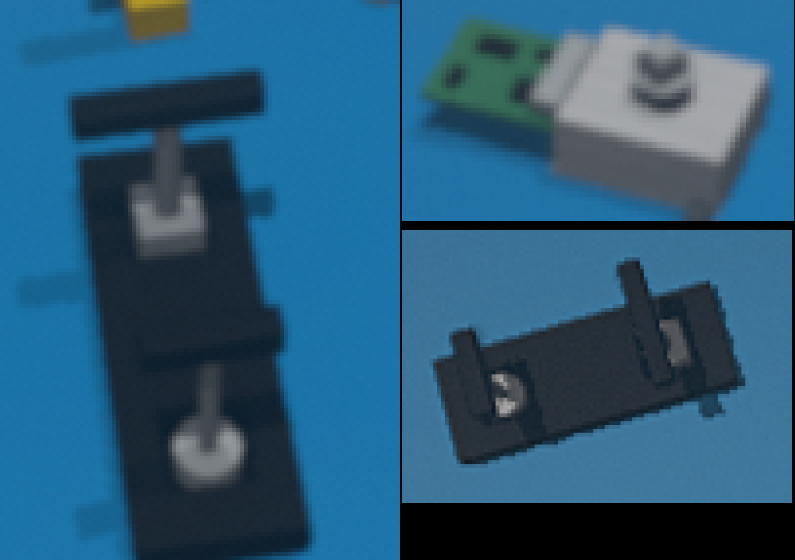

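The crop confirms it: the black long-bar driver has a square foot (crop 168,215) and pin_driver has a round collar. The driver's axis is at about (0.576, 0.171) with the bar at 18.2°. I'll plan a route that looks at the screw from above first.

```bash
cat >> h.py <<'E'
def tool():
    s=sense(); return np.array(s['ee_pos']),R.from_rotvec(s['eef_rot']).as_matrix()
def go(target,x_yaw=None):
    "shift in tool axes (units of 0.02) and turn about tool xyz (units of .08) to an upright pose"
    p,M=tool(); y=np.arctan2(M[1,0],M[0,0]) if x_yaw is None else x_yaw
    T=np.array([[np.cos(y),np.sin(y),0],[np.sin(y),-np.cos(y),0],[0,0,-1]])
    r=R.from_matrix(M.T@T).as_rotvec()
    print('pos',p.round(4),'xyaw',np.degrees(np.arctan2(M[1,0],M[0,0])).round(2),'| rot first',(r/.08).round(2),'then dp',(T.T@(np.array(target)-p)/.02).round(2),'| dp now',(M.T@(np.array(target)-p)/.02).round(2))
E
python3 - <<'E'
from h import *
np.set_printoptions(precision=4,suppress=True)
p,M=tool(); i,C,t=cam('wrist'); c=-C.T@t
print(i['fx'],'cam in tool',M.T@(c-p)); print('cam axes in tool (rows x,y,z)\n',(C@M))
# clamp: fit from side/top clamp top
go([.54,-.24,.25])
E
```

```text
371.51324362830854 cam in tool [ 0.0732  0.0008 -0.1192]
cam axes in tool (rows x,y,z)
 [[-0.0005  1.      0.0009]
 [-0.959  -0.0002 -0.2833]
 [-0.2833 -0.001   0.959 ]]
pos [0.2291 0.5545 0.2563] xyaw 157.55 | rot first [-0.  0. -0.] then dp [-29.54 -30.78   0.31] | dp now [-29.54 -30.78   0.32]
```

{"fn": "jog_arm", "kwargs": {
  "dp": [
    [-0.96,-1,0],
    [-0.96,-1,0],
    [-0.96,-1,0],
    [-0.96,-1,0],
    [-0.96,-1,0],
    [-0.96,-1,0],
    [-0.96,-1,0],
    [-0.96,-1,0],
    [-0.96,-1,0],
    [-0.96,-1,0],
    [-0.96,-1,0],
    [-0.96,-1,0]
  ],
  "rotation": [
    [0,0,0],
    [0,0,0],
    [0,0,0],
    [0,0,0],
    [0,0,0],
    [0,0,0],
    [0,0,0],
    [0,0,0],
    [0,0,0],
    [0,0,0],
    [0,0,0],
    [0,0,0]
  ]
}}

```text
t: 1.9
ee_pos: [0.3507, 0.2435, 0.2565]
eef_rot: [0.611, 3.081, 0.0]
contact_force: [0.1, 0.0, -0.5]
grip_width: 0.0857
gripper_force: 0.0
```

{"fn": "jog_arm", "kwargs": {
  "dp": [
    [-0.96,-1,0],
    [-0.96,-1,0],
    [-0.96,-1,0],
    [-0.96,-1,0],
    [-0.96,-1,0],
    [-0.96,-1,0],
    [-0.96,-1,0],
    [-0.96,-1,0],
    [-0.96,-1,0],
    [-0.96,-1,0],
    [-0.96,-1,0],
    [-0.96,-1,0]
  ],
  "rotation": [
    [0,0,0],
    [0,0,0],
    [0,0,0],
    [0,0,0],
    [0,0,0],
    [0,0,0],
    [0,0,0],
    [0,0,0],
    [0,0,0],
    [0,0,0],
    [0,0,0],
    [0,0,0]
  ]
}}

```text
t: 2.9
ee_pos: [0.4721, -0.0665, 0.2565]
eef_rot: [0.612, 3.081, -0.0]
contact_force: [1.4, 0.2, 0.0]
grip_width: 0.0854
gripper_force: 0.0
```

{"fn": "jog_arm", "kwargs": {
  "dp": [
    [-0.96,-1,0],
    [-0.96,-1,0],
    [-0.96,-1,0],
    [-0.96,-1,0.5],
    [-0.96,-1,1],
    [-0.96,-1,1],
    [-0.5,-0.6,1],
    [0,0,1],
    [0,0,0.5],
    [0,0,0],
    [0,0,0]
  ],
  "rotation": [
    [0,0,0],
    [0,0,0],
    [0,0,0],
    [0,0,0],
    [0,0,0],
    [0,0,0],
    [0,0,0],
    [0,0,0],
    [0,0,0],
    [0,0,0],
    [0,0,0]
  ]
}}

```text
t: 3.82
ee_pos: [0.5366, -0.2343, 0.1562]
eef_rot: [-0.611, -3.08, -0.001]
contact_force: [-0.3, 0.6, 0.0]
grip_width: 0.0851
gripper_force: 0.0
```

```bash
python3 - <<'E'
from h import *
np.set_printoptions(precision=4,suppress=True)
go([.54,-.24,.15])
I,D=read_camera('wrist'); np.save('w1.npy',D); np.save('w1I.npy',I)
i=camera_info('wrist'); np.save('w1c.npy',np.array([i['rvec'],i['tvec']]))
for k,z in [('clamp',None),('hole',.035),('screw_top',.0625),('screw_mark',.049)]:
    for x in pinpoint(k,'wrist')[:3]:
        r,c=x['pixel']; print(k,np.round([r,c],1),round(x['score'],2),ray('wrist',r,c,z)if z else '',deproj('wrist',D,r,c))
x=spot_in('screw_top','wrist'); print(x[:2])
r,c=proj('wrist',[.542,-.236,.05]); r,c=int(r),int(c); print(r,c)
save(I,'w1.png')
a=I[max(r-75,0):r+75,max(c-100,0):c+100]; print(max(r-75,0),max(c-100,0))
save(cv2.resize(a,None,fx=4,fy=4,interpolation=cv2.INTER_CUBIC),'w1c.png')
E
```

```text
pos [ 0.5366 -0.2343  0.1562] xyaw 157.57 | rot first [ 0.   -0.02 -0.  ] then dp [-0.27 -0.2   0.31] | dp now [-0.27 -0.2   0.31]
clamp [241.5 315.1] 0.77  [ 0.5296 -0.2358  0.0541]
hole [256.2 314.5] 0.85 [ 0.5446 -0.243   0.035 ] [ 0.5348 -0.2381  0.0669]
screw_top [272.1 315.5] 0.61 [ 0.5459 -0.2423  0.0625] [ 0.5434 -0.241   0.0698]
screw_mark [281. 307.] 0.59 [ 0.5542 -0.2522  0.049 ] [ 0.5517 -0.2507  0.056 ]
[{'bbox': [290.3, 240.7, 336.3, 285.3], 'score': 0.81}]
256 322
181 222
```

View pics/w1c.png

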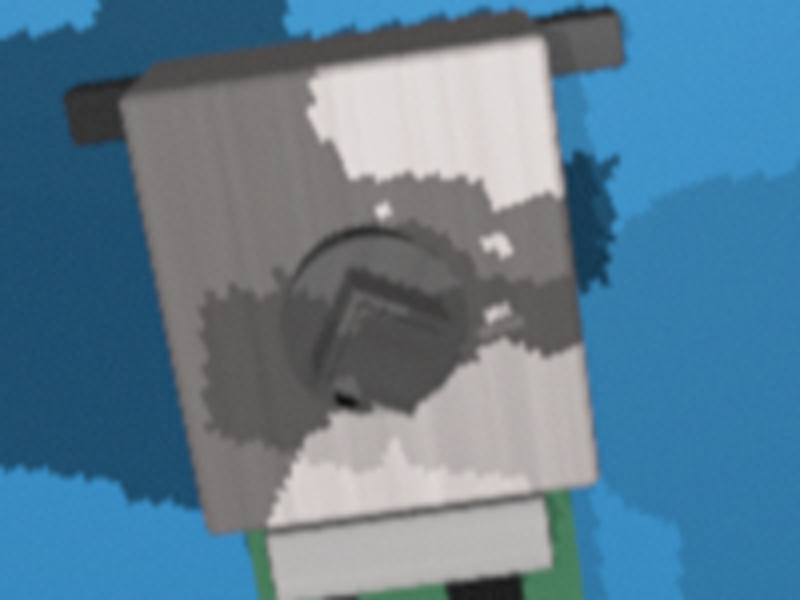

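The crop shows the clamp block with corners near (125,100), (548,35), (597,485) and (210,533). The screw is leaning, with a square head around (385,345) and the dark mark at (346,400). A contrast-stretched close-up will give better head corners.

```bash
python3 - <<'E'
from h import *
np.set_printoptions(precision=4,suppress=True)
I=np.load('w1I.npy'); a=cv2.cvtColor(I[232:292,284:349],cv2.COLOR_RGB2GRAY).astype(float)
a=np.clip((a-20)/(130-20),0,1)**.7*255
b=cv2.resize(a.astype(np.uint8),None,fx=10,fy=10,interpolation=cv2.INTER_CUBIC); cv2.imwrite('pics/w1d.png',b)
E=np.array([(125,100),(548,35),(597,485),(210,533)])
P=np.array([ray('wrist',181+(y-1.5)/4,222+(x-1.5)/4,.035) for x,y in E])
print(P); print('sides',np.linalg.norm(np.diff(P,axis=0,append=P[:1]),axis=1),'centre',P.mean(0))
for k in range(4):
    d=P[(k+1)%4]-P[k]; print(np.degrees(np.arctan2(d[1],d[0])))
E
```

```text
[[ 0.4963 -0.2669  0.035 ]
 [ 0.5128 -0.1986  0.035 ]
 [ 0.5913 -0.2191  0.035 ]
 [ 0.5736 -0.2869  0.035 ]]
sides [0.0703 0.0811 0.07   0.0799] centre [ 0.5435 -0.2429  0.035 ]
76.35927019539093
-14.673292437536883
-104.62019663038997
165.53255424672307
```

View pics/w1d.png

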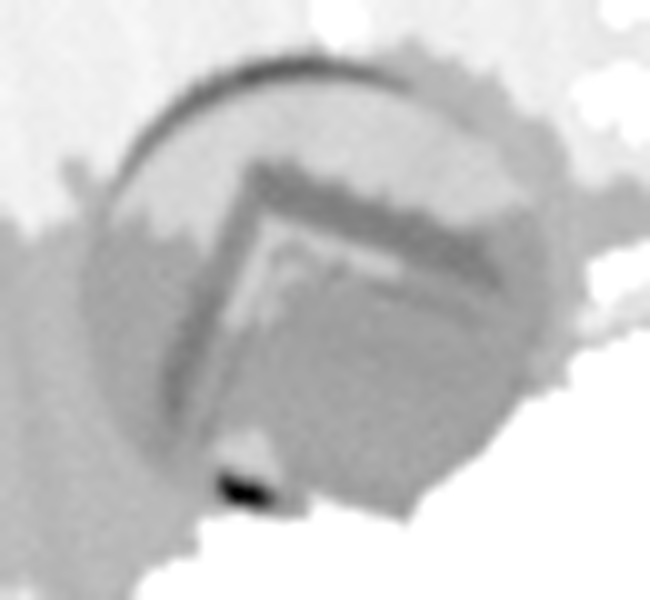

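The close-up shows these head top corners (10x crop px): top-left (268,210), left (188,440), bottom (408,518), right about (508,300). The mark is at (245,488), outside the left–bottom edge.

```bash
python3 - <<'E'
from h import *
np.set_printoptions(precision=4,suppress=True)
r=lambda x,y,z:ray('wrist',232+(y-4.5)/10,284+(x-4.5)/10,z)
E=[(268,210),(188,440),(408,518),(508,300)]
P=np.array([r(x,y,.0605) for x,y in E]); print(P)
print('sides',np.linalg.norm(np.diff(P,axis=0,append=P[:1]),axis=1),'centre',P.mean(0),'lean vec',(P.mean(0)-[.5435,-.2429,0])[:2]/.0255)
for k in range(4):
    d=P[(k+1)%4]-P[k]; print(np.degrees(np.arctan2(d[1],d[0])))
m=r(245,488,.048); print('mark',m)
D=np.load('w1.npy'); print('depth heights', [deproj('wrist',D,232+y/10,284+x/10)[2].round(4) for x,y in [(340,360),(300,280),(360,440),(200,250),(330,130),(430,170),(540,300),(50,300),(60,100)]])
E
```

```text
[[ 0.5333 -0.2405  0.0605]
 [ 0.5453 -0.251   0.0605]
 [ 0.5554 -0.2403  0.0605]
 [ 0.5443 -0.2291  0.0605]]
sides [0.016  0.0147 0.0158 0.0159] centre [ 0.5446 -0.2402  0.0605] lean vec [0.0419 0.1042]
-41.199280985865514
46.6452270895316
134.61801815181443
-134.0401077023359
mark [ 0.5542 -0.2515  0.048 ]
depth heights [np.float64(0.0684), np.float64(0.0682), np.float64(0.0684), np.float64(0.0563), np.float64(0.0552), np.float64(0.0547), np.float64(0.0532), np.float64(0.042), np.float64(0.0403)]
```

Screw estimates:
- **Hole:** (0.5437, -0.2429).
- **Lean:** about 0.11 rad, toward (0.042, 0.104).
- **Head yaw:** about -44° mod 90.

Next I'll fetch the driver, with tool x at 198.2°.

{"fn": "jog_arm", "kwargs": {
  "dp": [
    [0,0,-1],
    [0,0,-1],
    [0,0,-1],
    [0,0,-1],
    [0,0,0],
    [0,0,0],
    [0,0,0],
    [0,0,0],
    [0,0,0]
  ],
  "rotation": [
    [0,0,-1],
    [0,0,-1],
    [0,0,-1],
    [0,0,-1],
    [0,0,-1],
    [0,0,-1],
    [0,0,-1],
    [0,0,-1],
    [0,0,-0.86]
  ],
  "grip": 0
}}

```text
t: 4.87
ee_pos: [0.5371, -0.2348, 0.2371]
eef_rot: [-0.502, 3.1, -0.001]
contact_force: [-0.1, 0.1, -0.3]
grip_width: 0.0427
gripper_force: 0.0
```

{"fn": "jog_arm", "kwargs": {
  "dp": [
    [-0.43,0.98,0],
    [-0.43,0.98,0],
    [-0.43,0.98,0],
    [-0.43,0.98,0],
    [-0.43,0.98,0],
    [-0.43,0.98,0],
    [-0.43,0.98,0],
    [-0.43,0.98,0],
    [-0.43,0.98,0],
    [-0.43,0.98,0],
    [-0.43,0.98,0],
    [-0.43,0.98,0]
  ],
  "rotation": [
    [0,0,0],
    [0,0,0],
    [0,0,0],
    [0,0,0],
    [0,0,0],
    [0,0,0],
    [0,0,0],
    [0,0,0],
    [0,0,0],
    [0,0,0],
    [0,0,0],
    [0,0,0]
  ]
}}

```text
t: 5.87
ee_pos: [0.5618, 0.022, 0.237]
eef_rot: [-0.496, 3.101, -0.001]
contact_force: [0.1, 0.1, -0.2]
grip_width: 0.0427
gripper_force: 0.0
```

{"fn": "jog_arm", "kwargs": {
  "dp": [
    [-0.43,0.98,0],
    [-0.43,0.98,0],
    [-0.43,0.98,0],
    [-0.43,0.98,0],
    [-0.43,0.98,0],
    [-0.43,0.98,0.5],
    [-0.43,0.98,0.5],
    [0,0,0.5],
    [0,0,0],
    [0,0,0]
  ],
  "rotation": [
    [0,0,0],
    [0,0,0],
    [0,0,0],
    [0,0,0],
    [0,0,0],
    [0,0,0],
    [0,0,0],
    [0,0,0],
    [0,0,0],
    [0,0,0]
  ]
}}

```text
t: 6.7
ee_pos: [0.5755, 0.1695, 0.206]
eef_rot: [0.497, -3.101, 0.001]
contact_force: [0.1, 0.3, 0.4]
grip_width: 0.0425
gripper_force: 0.0
```

```bash
python3 - <<'E'
from h import *
np.set_printoptions(precision=4,suppress=True)
go([.5757,.1715,.112],np.radians(198.2)); print(sense()['joints'],sense()['grip_width'])
I,D=read_camera('wrist'); save(I,'w2.png')
for x in pinpoint('driver_grip','wrist')[:3]:
    r,c=x['pixel']; print(np.round([r,c],1),round(x['score'],2),ray('wrist',r,c,.106))
i,M,t=cam('wrist'); v,u=np.mgrid[:480,:640]
P=(np.stack([(u-i['cx'])/i['fx']*D,(v-i['cy'])/i['fy']*D,D],-1)-t)@M
g=cv2.cvtColor(I,cv2.COLOR_RGB2GRAY)
m=(D>0)&(P[...,2]>.10)&(P[...,2]<.13)&(np.hypot(P[...,0]-.5757,P[...,1]-.1715)<.055)
uv=np.argwhere(m); Q=np.array([ray('wrist',a,b,.114) for a,b in uv])[:,:2]
print(len(Q),cv2.minAreaRect((Q*1000).astype(np.float32)),np.percentile(P[m][:,2],[5,50,95]))
E
```

```text
pos [0.5755 0.1695 0.206 ] xyaw -161.8 | rot first [-0.01 -0.02 -0.  ] then dp [-0.04  0.09  4.7 ] | dp now [-0.05  0.1   4.7 ]
[ 0.1716  0.4074  1.5681 -0.0007  1.1676 -1.7165] 0.04248243170228065
[256.9 318.1] 0.97 [0.5796 0.1684 0.106 ]
[221.6 106.3] 0.91 [0.5981 0.0389 0.106 ]
[421.2 333.1] 0.88 [0.6952 0.2172 0.106 ]Traceback (most recent call last):
  File "<stdin>", line 11, in <module>
  File "h.py", line 7, in ray
    i,M,t=cam(n); d=M.T@np.array([(col-i['cx'])/i['fx'],(row-i['cy'])/i['fy'],1]); c=-M.T@t
          ~~~^^^
  File "h.py", line 5, in cam
    i=camera_info(n); return i,R.from_rotvec(i['rvec']).as_matrix(),np.array(i['tvec'])
ValueError: time passes only in moves, steps and waits
```

View pics/w2.png

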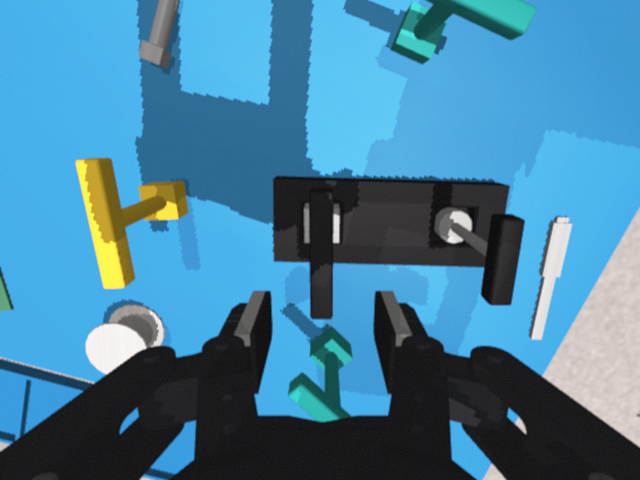

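The view shows the bar spanning (190,320) to (318,321), centred between the open fingers (cols 264–382). The turquoise, yellow and pin drivers are clear of them.

```bash
python3 - <<'E'
from h import *
np.set_printoptions(precision=4,suppress=True)
I=cv2.imread('pics/w2.png'); g=cv2.cvtColor(I,cv2.COLOR_BGR2GRAY)
# bar edges in tool frame at z=.114 (top face)
p,M=tool()
a=ray('wrist',190,320.5,.114);b=ray('wrist',318,321,.114); print(a,b,np.linalg.norm(b-a),'mid',(a+b)/2,'mid in tool',M.T@((a+b)/2-p))
L=ray('wrist',275,310,.114);Rr=ray('wrist',275,332,.114); print('width',np.linalg.norm(L-Rr),'mid in tool',M.T@((L+Rr)/2-p))
for r in (300,270): print(r,g[r,300:342])
E
```

```text
[0.5381 0.1566 0.114 ] [0.6153 0.182  0.114 ] 0.081295152612129 mid [0.5767 0.1693 0.114 ] mid in tool [-0.0003  0.0002  0.0929]
width 0.013455865435673377 mid in tool [-0.0117  0.0003  0.0929]
300 [138 139 136 138 142 151 154 158 159 149  81  31  36  41  41  42  43  43
  43  44  44  42  44  46  45  42  45  44  43  46  42  38  73 133 145 143
 143 144 143 142 144 142]
270 [140 141 139 141 141 140 143 154 149 113  55  25  23  28  31  38  40  38
  36  51  55  56  53  55  57  58  55  54  55  53  51  42  77 137 146 148
 147 148 149 146 149 147]
```

{"fn": "jog_arm", "kwargs": {
  "dp": [
    [0,0.1,1],
    [0,0,1],
    [0,0,1],
    [0,0,1],
    [0,0,0.7],
    [0,0,0],
    [0,0,0]
  ],
  "rotation": [
    [0,0,0],
    [0,0,0],
    [0,0,0],
    [0,0,0],
    [0,0,0],
    [0,0,0],
    [0,0,0]
  ]
}}

```text
t: 7.38
ee_pos: [0.5755, 0.171, 0.1124]
eef_rot: [0.494, -3.102, 0.0]
contact_force: [0.3, -0.2, -0.1]
grip_width: 0.0427
gripper_force: 0.0
```

{"fn": "jog_arm", "kwargs": {
  "dp": [
    [0,0,0],
    [0,0,0],
    [0,0,0],
    [0,0,0],
    [0,0,0],
    [0,0,0],
    [0,0,0],
    [0,0,0]
  ],
  "rotation": [
    [0,0,0],
    [0,0,0],
    [0,0,0],
    [0,0,0],
    [0,0,0],
    [0,0,0],
    [0,0,0],
    [0,0,0]
  ],
  "grip": 1,
  "squeeze": 60
}}

```text
t: 8.05
ee_pos: [0.5769, 0.1718, 0.1138]
eef_rot: [-0.496, 3.099, -0.001]
contact_force: [-0.1, -0.7, 6.6]
grip_width: 0.0129
gripper_force: 60.2
```

```bash
python3 - <<'E'
from h import *
np.set_printoptions(precision=4,suppress=True)
go([.5757,.1715,.112],np.radians(198.2)); s=sense(); print(s['grip_width'],s['gripper_force'],s['contact_force'],s['moment'])
E
```

```text
pos [0.5769 0.1718 0.1138] xyaw -161.82 | rot first [-0.01  0.04 -0.01] then dp [0.06 0.   0.09] | dp now [0.06 0.   0.09]
0.012897919726030792 60.15462577342987 [-0.0544 -0.7209  6.6224] [-0.2675 -0.0304  0.0392]
```

Gripped (60 N, 12.9 mm). Now I'll lift straight up, turn to 136° and carry the driver over.

{"fn": "jog_arm", "kwargs": {
  "dp": [
    [0,0,-0.3],
    [0,0,-0.4],
    [0,0,-0.6],
    [0,0,-1],
    [0,0,-1],
    [0,0,-1],
    [0,0,-1],
    [0,0,-1],
    [0,0,0],
    [0,0,0],
    [0,0,0],
    [0,0,0]
  ],
  "rotation": [
    [0,0,0],
    [0,0,0],
    [0,0,0],
    [0,0,0.3],
    [0,0,0.8],
    [0,0,1],
    [0,0,1],
    [0,0,1],
    [0,0,1],
    [0,0,1],
    [0,0,1],
    [0,0,1]
  ]
}}

```text
t: 9.05
ee_pos: [0.5752, 0.1719, 0.2394]
eef_rot: [0.523, 3.097, 0.0]
contact_force: [0.3, -0.5, -1.4]
grip_width: 0.0128
gripper_force: 59.0
```

{"fn": "jog_arm", "kwargs": {
  "dp": [
    [0,0,0],
    [0,0,0],
    [0,0,0],
    [0,0,0],
    [0,0,0],
    [0,0,0],
    [0,0,0],
    [0,0,0]
  ],
  "rotation": [
    [0,0,1],
    [0,0,1],
    [0,0,1],
    [0,0,1],
    [0,0,1],
    [0,0,0.5],
    [0,0,0],
    [0,0,0]
  ]
}}

```text
t: 9.72
ee_pos: [0.5753, 0.1719, 0.2389]
eef_rot: [1.179, 2.912, 0.0]
contact_force: [0.4, -0.3, -2.5]
grip_width: 0.0135
gripper_force: 59.0
```

```bash
python3 - <<'E'
from h import *
np.set_printoptions(precision=4,suppress=True)
s=sense(); print(s['grip_width'],s['gripper_force'],s['contact_force'],s['moment'],s['joints'],s['t'])
go([.5437,-.2429,.23],np.radians(136))
E
```

```text
0.013515128661205324 58.966684341430664 [ 0.3924 -0.272  -2.5353] [ 0.068   0.0146 -0.0301] [ 0.1753  0.375   1.5307  0.      1.2358 -0.6261] 9.7167
pos [0.5753 0.1719 0.2389] xyaw 135.92 | rot first [ 0.    0.   -0.02] then dp [-13.27 -16.02   0.45] | dp now [-13.29 -16.     0.45]
```

{"fn": "jog_arm", "kwargs": {
  "dp": [
    [-0.4,-0.5,0],
    [-0.78,-0.94,0],
    [-0.78,-0.94,0],
    [-0.78,-0.94,0],
    [-0.78,-0.94,0],
    [-0.78,-0.94,0],
    [-0.78,-0.94,0],
    [-0.78,-0.94,0],
    [-0.78,-0.94,0],
    [-0.78,-0.94,0],
    [-0.78,-0.94,0],
    [-0.78,-0.94,0]
  ],
  "rotation": [
    [0,0,0],
    [0,0,0],
    [0,0,0],
    [0,0,0],
    [0,0,0],
    [0,0,0],
    [0,0,0],
    [0,0,0],
    [0,0,0],
    [0,0,0],
    [0,0,0],
    [0,0,0]
  ]
}}

```text
t: 10.72
ee_pos: [0.5526, -0.1106, 0.2386]
eef_rot: [-1.18, -2.912, 0.001]
contact_force: [0.9, 0.1, -1.2]
grip_width: 0.0132
gripper_force: 58.9
```

{"fn": "jog_arm", "kwargs": {
  "dp": [
    [-0.78,-0.94,0],
    [-0.78,-0.94,0],
    [-0.78,-0.94,0],
    [-0.78,-0.94,0],
    [-0.78,-0.94,0],
    [-0.4,-0.5,0],
    [0,0,0.4],
    [0,0,0.8],
    [0,0,0.5],
    [0,0,0],
    [0,0,0],
    [0,0,0]
  ],
  "rotation": [
    [0,0,0],
    [0,0,0],
    [0,0,0],
    [0,0,0],
    [0,0,0],
    [0,0,0],
    [0,0,0],
    [0,0,0],
    [0,0,0],
    [0,0,0],
    [0,0,0],
    [0,0,0]
  ]
}}

```text
t: 11.72
ee_pos: [0.5427, -0.2428, 0.2046]
eef_rot: [1.18, 2.912, 0.0]
contact_force: [-0.2, 0.2, -2.0]
grip_width: 0.013
gripper_force: 58.9
```

```bash
python3 - <<'E'
from h import *
np.set_printoptions(precision=4,suppress=True)
s=sense(); print(s['grip_width'],s['contact_force'],s['moment'],s['t'])
go([.5437,-.2429,.2],np.radians(136)); p,M=tool()
fr={}
for n in ['side','top','wrist']:
    I,D=read_camera(n)
    for k in ['driver','driver_grip','socket_roof','screw_top','hole']:
        for x in pinpoint(k,n)[:2]:
            r,c=x['pixel']
            z={'driver':p[2]-.104,'driver_grip':p[2]-.006,'socket_roof':p[2]-.09,'screw_top':.0625,'hole':.035}[k]
            q=ray(n,r,c,z)
            if np.hypot(*(q-p)[:2])<.03: print(n,k,np.round([r,c],1),round(x['score'],2),q,'rel tool',(q-p)[:2])
    fr[n]=I
def crop(n,z0,w,h,f,out):
    r,c=proj(n,[p[0],p[1],z0]); r,c=int(r),int(c); print(n,r-h,c-w)
    return cv2.resize(fr[n][max(r-h,0):r+h,max(c-w,0):c+w],None,fx=f,fy=f,interpolation=cv2.INTER_CUBIC)
a=crop('side',.12,33,55,5,'');b=fr['wrist'][60:480,80:510]; 
o=np.zeros((560,790,3),np.uint8); o[:a.shape[0],:a.shape[1]]=a[:560]; o[:b.shape[0],340:340+b.shape[1]]=b; save(o,'pre.png')
E
```

```text
0.01299149600834771 [-0.2498  0.1992 -1.9607] [ 0.0101  0.0158 -0.0046] 11.7167
pos [ 0.5427 -0.2428  0.2046] xyaw 135.88 | rot first [ 0.    0.   -0.03] then dp [-0.04  0.03  0.23] | dp now [-0.04  0.03  0.23]
side socket_roof [149.5 352.7] 0.94 [ 0.5471 -0.2419  0.1146] rel tool [0.0044 0.0008]
side screw_top [170.1 351.7] 0.41 [ 0.546  -0.2373  0.0625] rel tool [0.0033 0.0055]
side hole [180.8 352.2] 0.65 [ 0.5431 -0.2341  0.035 ] rel tool [0.0004 0.0087]
top screw_top [253.7 419.7] 0.36 [ 0.5318 -0.2397  0.0625] rel tool [-0.0109  0.0031]
top hole [251.1 418.7] 0.94 [ 0.5425 -0.2431  0.035 ] rel tool [-0.0003 -0.0003]
wrist driver [249.5 319.1] 0.71 [ 0.5396 -0.2435  0.1006] rel tool [-0.0031 -0.0007]
wrist driver_grip [332.5 323.4] 0.93 [ 0.5425 -0.2427  0.1986] rel tool [-0.0002  0.    ]
wrist screw_top [237.4 325.8] 0.79 [ 0.5449 -0.2423  0.0625] rel tool [0.0021 0.0005]
side 92 321
```

View pics/pre.png

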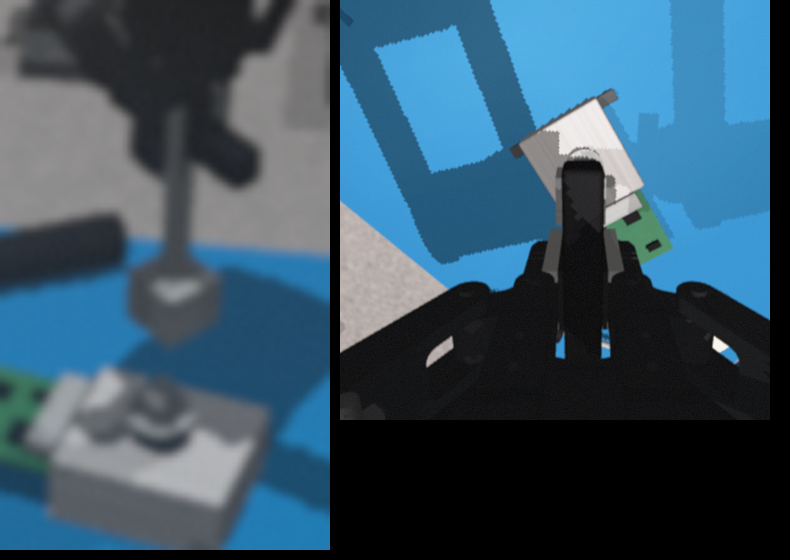

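The driver hangs upright over the clamp with its bar along the tool's x axis; its far end is at wrist pixel (222,323). I'll check the offset of its axis along the bar while descending to just above contact.

```bash
python3 - <<'E'
from h import *
np.set_printoptions(precision=4,suppress=True)
p,M=tool()
I=cv2.cvtColor(cv2.imread('pics/pre.png'),cv2.COLOR_BGR2GRAY)
print('col profile along bar, rows 200..250', I[140:190,340+323-80])
for r in (216,220,224): print(r,(M.T@(ray('wrist',r,323,p[2]+.002)-p))[:2],(M.T@(ray('wrist',r,323,p[2]-.014)-p))[:2])
E
```

```text
col profile along bar, rows 200..250 [233 232 232 232 234 231 206 145 119 167 211 209 197 195 193 186 158 118
  85  68  46  24   4  15  13  15  13  13  16  17  28  28  33  34  38  41
  41  40  42  43  44  43  42  42  41  41  41  41  40  41]
216 [0.0472 0.0003] [0.0436 0.0004]
220 [0.0459 0.0003] [0.0421 0.0004]
224 [0.0445 0.0003] [0.0406 0.0004]
```

{"fn": "jog_arm", "kwargs": {
  "dp": [
    [0,0.1,0.6],
    [0,0,0.6],
    [0,0,0.3],
    [0,0,0.1],
    [0,0,0],
    [0,0,0]
  ],
  "rotation": [
    [0,0,0],
    [0,0,0],
    [0,0,0],
    [0,0,0],
    [0,0,0],
    [0,0,0]
  ]
}}

```text
t: 13.12
ee_pos: [0.544, -0.242, 0.1722]
eef_rot: [-1.181, -2.911, 0.0]
contact_force: [-0.1, -0.1, -1.3]
grip_width: 0.0129
gripper_force: 58.9
```

```bash
python3 - <<'E'
from h import *
np.set_printoptions(precision=4,suppress=True)
s=sense(); print(s['contact_force'],s['moment'],s['t'])
go([.5437,-.2429,.1535],np.radians(136)); p,M=tool()
I,D=read_camera('side'); J,_=read_camera('top'); 
i,C,t=cam('side')
r,c=proj('side',[.5437,-.2429,.08]); r,c=int(r),int(c)
a=cv2.resize(I[r-45:r+45,c-40:c+40],None,fx=5,fy=5,interpolation=cv2.INTER_CUBIC)
r2,c2=proj('top',[.5437,-.2429,.05]); r2,c2=int(r2),int(c2)
b=cv2.resize(J[r2-30:r2+30,c2-30:c2+30],None,fx=6,fy=6,interpolation=cv2.INTER_CUBIC)
o=np.zeros((450,770,3),np.uint8);o[:,:400]=a;o[:360,405:765]=b;save(o,'pre2.png');print(r-45,c-40)
E
```

```text
[-0.0796 -0.091  -1.3102] [-0.0094 -0.0021 -0.0013] 13.1167
pos [ 0.544  -0.242   0.1722] xyaw 135.83 | rot first [-0.   -0.   -0.04] then dp [-0.02 -0.04  0.94] | dp now [-0.02 -0.04  0.94]
117 313
```

View pics/pre2.png

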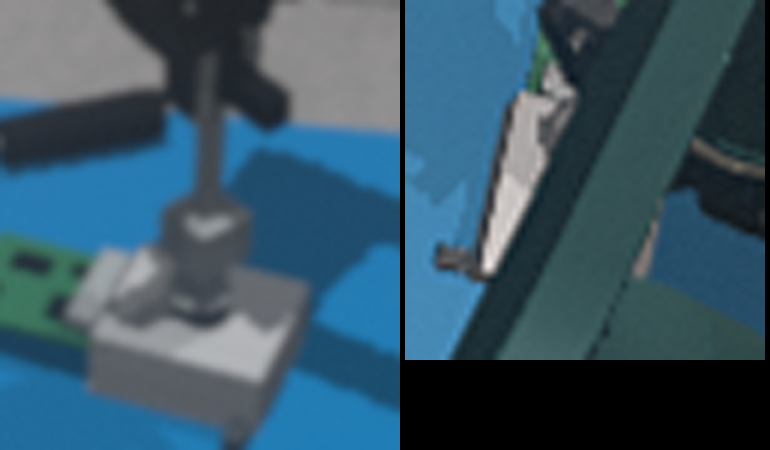

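The side view shows the driver upright with the foot (205,245) just above the screw's flange (198,308) and lined up with it. I'll descend gently, watching the force.

{"fn": "jog_arm", "kwargs": {
  "dp": [
    [0,0,0.1],
    [0,0,0.1],
    [0,0,0.1],
    [0,0,0.05],
    [0,0,0.05],
    [0,0,0]
  ],
  "rotation": [
    [0,0,0],
    [0,0,0],
    [0,0,0],
    [0,0,0],
    [0,0,0],
    [0,0,0]
  ]
}}

```text
t: 13.72
ee_pos: [0.5444, -0.2422, 0.165]
eef_rot: [1.181, 2.91, -0.0]
contact_force: [-1.1, 1.1, 4.4]
grip_width: 0.0131
gripper_force: 59.8
```

{"fn": "jog_arm", "kwargs": {
  "dp": [
    [0,-0.02,0.05],
    [0,-0.02,0.05],
    [0,0,0.05],
    [0,0,0]
  ],
  "rotation": [
    [0,0,0],
    [0,0,0],
    [0,0,0],
    [0,0,0]
  ]
}}

```text
t: 14.05
ee_pos: [0.5455, -0.2429, 0.1635]
eef_rot: [1.18, 2.906, 0.001]
contact_force: [0.7, 3.0, 13.2]
grip_width: 0.0129
gripper_force: 61.0
```

```bash
cat > st.py <<'E'
from h import *
np.set_printoptions(precision=4,suppress=True)
s=sense(); p,M=tool(); print('F',s['contact_force'],'Ftool',M.T@s['contact_force'],'M',s['moment'],'eff6',s['joint_efforts'][5],'t',s['t'],s['grip_width'],'j6',s['joints'][5])
go([.5437,-.2429,.1535])
E
python3 st.py
```

```text
F [ 0.6737  3.0484 13.1585] Ftool [  1.5846   2.6882 -13.1588] M [ 0.7483 -0.2799 -0.0217] eff6 -0.02155983354896307 t 14.05 0.012875927528179367 j6 -1.3355134277952314
pos [ 0.5455 -0.2429  0.1635] xyaw 135.8 | rot first [0.03 0.05 0.  ] then dp [ 0.06 -0.06  0.5 ] | dp now [ 0.07 -0.06  0.5 ]
```

Contact came with a +y reaction, meaning the head leans further to +y than I aimed. I'll back off, shift over the leaning head and enter again lightly.

{"fn": "jog_arm", "kwargs": {
  "dp": [
    [0,0,-0.2],
    [0.06,0.03,0],
    [0.06,0.03,0],
    [0,0,0.05],
    [0,0,0.05],
    [0,0,0.05],
    [0,0,0]
  ],
  "rotation": [
    [0,0,0],
    [0,0,0],
    [0,0,0],
    [0,0,0],
    [0,0,0],
    [0,0,0],
    [0,0,0]
  ]
}}

```text
t: 14.63
ee_pos: [0.5439, -0.2407, 0.1638]
eef_rot: [1.18, 2.908, -0.001]
contact_force: [2.1, -0.1, 11.3]
grip_width: 0.0129
gripper_force: 60.9
```

```bash
python3 st.py
```

```text
F [ 2.0843 -0.1006 11.2824] Ftool [ -1.6039   1.3915 -11.2755] M [ 0.1078 -0.4028  0.0375] eff6 0.019141853554174304 t 14.6333 0.012925441482842586 j6 -1.332678232022517
pos [ 0.5439 -0.2407  0.1638] xyaw 135.82 | rot first [0.01 0.04 0.  ] then dp [-0.07 -0.08  0.51] | dp now [-0.07 -0.08  0.51]
```

{"fn": "jog_arm", "kwargs": {
  "dp": [
    [0,0,-0.1],
    [-0.06,0.05,0],
    [0,0,0.05],
    [0,0,0.05],
    [0,0,0.03],
    [0,0,0]
  ],
  "rotation": [
    [0,0,0],
    [0,0,0],
    [0,0,0],
    [0,0,0],
    [0,0,0],
    [0,0,0]
  ]
}}

```text
t: 15.13
ee_pos: [0.5451, -0.2409, 0.1633]
eef_rot: [1.18, 2.908, -0.001]
contact_force: [0.3, -0.2, 14.2]
grip_width: 0.0126
gripper_force: 61.4
```

```bash
python3 st.py; python3 - <<'E'
from h import *
I,D=read_camera('side')
r,c=proj('side',[.5437,-.2429,.065]); r,c=int(r),int(c)
save(cv2.resize(I[r-30:r+30,c-40:c+40],None,fx=10,fy=10,interpolation=cv2.INTER_CUBIC),'s3.png');print(r-30,c-40)
E
```

```text
F [ 0.3028 -0.1605 14.2137] Ftool [ -0.3705   0.1022 -14.2127] M [ 0.1702 -0.1247  0.0391] eff6 -0.0016042958304751664 t 15.1333 0.012635581804046109 j6 -1.3313801957227753
pos [ 0.5451 -0.2409  0.1633] xyaw 135.82 | rot first [0.01 0.04 0.  ] then dp [-0.02 -0.12  0.49] | dp now [-0.02 -0.12  0.49]
137 313
```

View pics/s3.png

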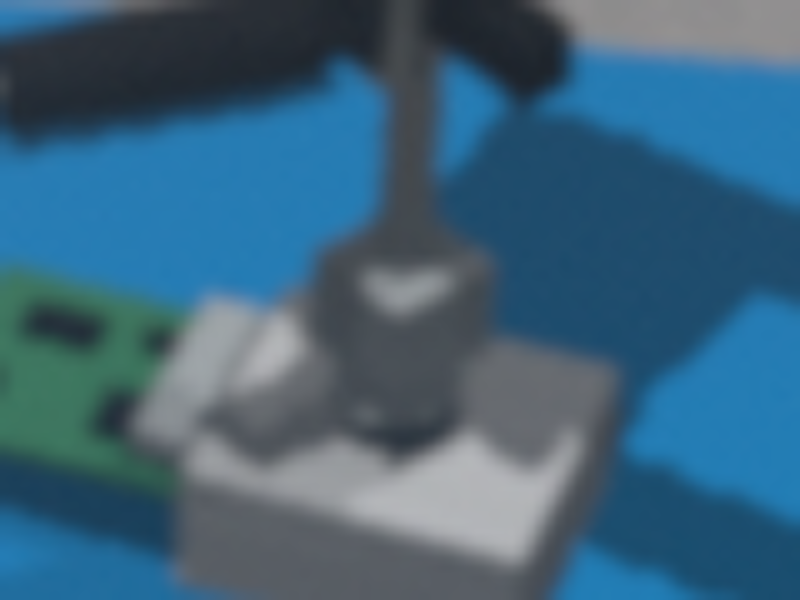

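The driver is centred on the head (lateral force about 0) but is being held at the throat by the lean. I'll ease off and move laterally to the hole's axis so the chamfer rights the screw, then press lightly.

{"fn": "jog_arm", "kwargs": {
  "dp": [
    [0,0,-0.06],
    [-0.01,-0.03,0],
    [0,-0.03,0],
    [-0.01,-0.03,0],
    [0,-0.03,0],
    [0,0,0]
  ],
  "rotation": [
    [0,0,0],
    [0,0,0],
    [0,0,0],
    [0,0,0],
    [0,0,0],
    [0,0,0]
  ]
}}

```text
t: 15.68
ee_pos: [0.544, -0.242, 0.1639]
eef_rot: [1.181, 2.908, 0.002]
contact_force: [2.6, 2.8, 8.7]
grip_width: 0.013
gripper_force: 60.5
```

```bash
python3 st.py
```

```text
F [2.5745 2.7747 8.7279] Ftool [ 0.0719  3.8023 -8.7202] M [ 0.6427 -0.7622 -0.048 ] eff6 -0.010540457151364535 t 15.6833 0.012958258792302231 j6 -1.3355476944849318
pos [ 0.544  -0.242   0.1639] xyaw 135.79 | rot first [0.03 0.02 0.  ] then dp [-0.02 -0.04  0.52] | dp now [-0.02 -0.04  0.52]
```

{"fn": "jog_arm", "kwargs": {
  "dp": [
    [0,0,0.05],
    [0,0,0.05],
    [0,0,0]
  ],
  "rotation": [
    [0,0,0],
    [0,0,0],
    [0,0,0]
  ]
}}

```text
t: 15.93
ee_pos: [0.5447, -0.2423, 0.163]
eef_rot: [1.18, 2.907, 0.001]
contact_force: [1.9, 2.5, 17.3]
grip_width: 0.0131
gripper_force: 61.6
```

```bash
python3 st.py
```

```text
F [ 1.8687  2.4516 17.3477] Ftool [  0.3044   3.1042 -17.3412] M [ 0.775  -0.562   0.0604] eff6 -0.007781589520163834 t 15.9333 0.01305455646041864 j6 -1.3355321843503747
pos [ 0.5447 -0.2423  0.163 ] xyaw 135.8 | rot first [0.03 0.05 0.  ] then dp [ 0.01 -0.06  0.47] | dp now [ 0.02 -0.06  0.47]
```

```bash
python3 - <<'E'
from h import *
from scipy.optimize import least_squares
np.set_printoptions(precision=4,suppress=True)
i=camera_info('wrist'); rv,tv=np.load('w1c.npy'); K=np.array([[i['fx'],0,i['cx']],[0,i['fy'],i['cy']],[0,0,1]])
px=np.array([(268,210),(188,440),(408,518),(508,300),(245,488)],float); px=(px-4.5)/10+[284,232]
# flange rim ellipse pts (crop10): left, top, upper right
w=np.array([1,1,1,.6,1.])
def model(q):
    hx,hy,lx,ly,yw=q
    Rm=R.from_rotvec([-ly,lx,0]).as_matrix()@R.from_rotvec([0,0,yw]).as_matrix()
    L=np.array([(-8,-8,26),(8,-8,26),(8,8,26),(-8,8,26),(15,0,14)])/1000.
    # order: TL,L,B,R,mark ; mark beyond edge L-B => x side
    return L@Rm.T+[hx,hy,.035]
def res(q,ord=None):
    P=model(q); u=cv2.projectPoints(P,rv,tv,K,None)[0][:,0]
    return np.r_[((u-px)*w[:,None]).ravel(),(q[:2]-[.5437,-.2429])/.001*1.5]
r=least_squares(res,[.5437,-.2429,.04,.1,np.radians(-44)]); 
print(r.x,'yaw',np.degrees(r.x[4]),'cost',r.cost); print(r.fun.round(2))
J=np.linalg.inv(r.jac.T@r.jac); print('sd (1px)',np.sqrt(np.diag(J)))
# hi-contrast edges for view
E
```

```text
[ 0.543  -0.2424  0.0279  0.1112 -0.7791] yaw -44.63642484747578 cost 3.912127171121258
[ 0.42 -0.31 -1.11 -0.08  0.68  0.2   0.25 -0.47 -0.38  1.92 -1.09  0.72]
sd (1px) [0.0006 0.0006 0.0268 0.027  0.0267]
```

The fit gives yaw -44.6° and lean (0.028, 0.111), so yaw is fine and the lean is what jams it. I'll lift clear, tilt the driver to match the lean, seat it along the screw's axis, then right both together.

{"fn": "jog_arm", "kwargs": {
  "dp": [
    [0,0,-0.5],
    [0,0.25,0],
    [0.2,0.25,0],
    [0.2,0,0],
    [0,0,0]
  ],
  "rotation": [
    [0,0,0],
    [0.62,-0.36,0],
    [0.62,-0.36,0],
    [0,0,0],
    [0,0,0]
  ]
}}

```text
t: 16.35
ee_pos: [0.5418, -0.2273, 0.1689]
eef_rot: [1.171, 2.898, -0.176]
contact_force: [0.1, 0.0, -2.1]
grip_width: 0.013
gripper_force: 59.0
```

```bash
cat >> h.py <<'E'
def axis(hole,lean,s,yaw=None):
    "report shift (tool axes) to put TCP on the line hole+a*s and present tilt"
    p,M=tool(); a=-M[:,2]; d=np.array([lean[0],lean[1],1]); d/=np.linalg.norm(d)
    w=np.cross(a,d); q=np.array(hole)+d*s
    e=sense(); print('p',p.round(4),'tilt',a[:2].round(4),'xyaw',np.degrees(np.arctan2(M[1,0],M[0,0])).round(2),'rot',(M.T@w/.08).round(2),'dp',(M.T@(q-p)/.02).round(3),'Ftool',(M.T@e['contact_force']).round(1),'M',(M.T@e['moment']).round(3),'t',e['t'])
E
python3 -c "
from h import *
axis([.5433,-.2426,.035],[.028,.111],.1345)"
```

```text
p [ 0.5418 -0.2273  0.1689] tilt [0.0321 0.108 ] xyaw 136.13 rot [-0.02 -0.06 -0.  ] dp [-0.207  0.166  0.01 ] Ftool [0.  0.3 2.1] M [-0.039  0.087 -0.066] t 16.35
```

{"fn": "jog_arm", "kwargs": {
  "dp": [
    [-0.1,0.08,0],
    [-0.1,0.08,0],
    [0,0,0.1],
    [0,0,0.1],
    [0,0,0.05],
    [0,0,0]
  ],
  "rotation": [
    [0,0,0],
    [0,0,0],
    [0,0,0],
    [0,0,0],
    [0,0,0],
    [0,0,0]
  ]
}}

```text
t: 16.85
ee_pos: [0.5491, -0.2311, 0.1656]
eef_rot: [1.174, 2.89, -0.178]
contact_force: [0.1, 0.4, 2.9]
grip_width: 0.0129
gripper_force: 59.6
```

```bash
python3 -c "
from h import *
axis([.5433,-.2426,.035],[.028,.111],.1185)"
```

```text
p [ 0.5491 -0.2311  0.1656] tilt [0.0271 0.1115] xyaw 135.96 rot [-0.01  0.02 -0.  ] dp [0.181 0.032 0.635] Ftool [-0.   0.1 -2.9] M [0.02  0.052 0.037] t 16.85
```

{"fn": "jog_arm", "kwargs": {
  "dp": [
    [0,0,-0.1],
    [0.08,0.01,0],
    [0.08,0.02,0],
    [0,0,0],
    [0,0,0]
  ],
  "rotation": [
    [0,0,0],
    [0,0,0],
    [0,0,0],
    [0,0,0],
    [0,0,0]
  ]
}}

```text
t: 17.27
ee_pos: [0.5466, -0.227, 0.1669]
eef_rot: [1.174, 2.892, -0.177]
contact_force: [-1.0, 0.2, 0.8]
grip_width: 0.0128
gripper_force: 59.3
```

```bash
python3 -c "
from h import *
axis([.5433,-.2426,.035],[.028,.111],.1185)"
```

```text
p [ 0.5466 -0.227   0.1669] tilt [0.0285 0.1105] xyaw 135.99 rot [-0.01 -0.    0.  ] dp [-0.047 -0.018  0.72 ] Ftool [ 0.8 -0.6 -0.8] M [-0.152  0.313 -0.013] t 17.2667
```

{"fn": "jog_arm", "kwargs": {
  "dp": [
    [0,0,0.08],
    [0,0,0.08],
    [0,0,0.05],
    [0,0,0.05],
    [0,0,0]
  ],
  "rotation": [
    [0,0,0],
    [0,0,0],
    [0,0,0],
    [0,0,0],
    [0,0,0]
  ]
}}

```text
t: 17.68
ee_pos: [0.5489, -0.2291, 0.1644]
eef_rot: [1.171, 2.887, -0.179]
contact_force: [-1.5, 1.5, 15.2]
grip_width: 0.0129
gripper_force: 61.7
```

```bash
python3 -c "
from h import *
axis([.5433,-.2426,.035],[.028,.111],.1185)"
```

```text
p [ 0.5489 -0.2291  0.1644] tilt [0.0232 0.1139] xyaw 136.01 rot [ 0.01  0.07 -0.  ] dp [ 0.104 -0.035  0.583] Ftool [  1.2  -1.5 -15.3] M [ 0.113  0.324 -0.013] t 17.6833
```

Still blocked, so I'll stop pressing. I'll lift off, go upright and shift the tool 50 mm along -x so the wrist camera looks straight down on the screw again.

{"fn": "jog_arm", "kwargs": {
  "dp": [
    [0,0,-0.7],
    [0,0,-0.8],
    [-0.8,0,0],
    [-0.9,0,0],
    [-0.9,0,0],
    [0,0,0],
    [0,0,0],
    [0,0,0]
  ],
  "rotation": [
    [0,0,0],
    [-0.62,0.36,0],
    [-0.62,0.36,0],
    [0,0,0],
    [0,0,0],
    [0,0,0],
    [0,0,0],
    [0,0,0]
  ]
}}

```text
t: 18.35
ee_pos: [0.5842, -0.2605, 0.1914]
eef_rot: [-1.181, -2.909, -0.0]
contact_force: [-0.3, -0.8, -1.5]
grip_width: 0.0132
gripper_force: 59.1
```

```bash
python3 - <<'E'
from h import *
np.set_printoptions(precision=4,suppress=True)
axis([.5433,-.2426,.035],[0,0],.1345)
I,D=read_camera('wrist'); np.save('w4I.npy',I); np.save('w4D.npy',D)
i=camera_info('wrist'); np.save('w4c.npy',np.array([i['rvec'],i['tvec']]))
r,c=proj('wrist',[.5433,-.2426,.055]); print(r,c); r,c=int(r),int(c)
for k in ['screw_top','screw_mark','hole']:
    print(k,[(np.round(x['pixel'],1),round(x['score'],2)) for x in pinpoint(k,'wrist')[:2]])
g=cv2.cvtColor(I,cv2.COLOR_RGB2GRAY).astype(float)
a=g[r-25:r+25,c-33:c+33]; e=cv2.resize(a,None,fx=11,fy=11,interpolation=cv2.INTER_CUBIC)
lo,hi=np.percentile(a,[1,75]); print(r-25,c-33,lo,hi)
cv2.imwrite('pics/w4.png',(np.clip((e-lo)/(hi-lo),0,1)**.7*255).astype(np.uint8))
E
```

```text
Traceback (most recent call last):
  File "h.py", line 25, in axis
    p,M=tool(); a=-M[:,2]; d=np.array([lean[0],lean[1],1]); d/=np.linalg.norm(d)
                                                            ^^^^^^^^^^^^^^^^^^^^
numpy._core._exceptions._UFuncOutputCastingError: Cannot cast ufunc 'divide' output from dtype('float64') to dtype('int64') with casting rule 'same_kind'
```

```bash
sed -i 's/,1\]); d\/=/,1.]); d\/=/' h.py; python3 - <<'E'
from h import *
np.set_printoptions(precision=4,suppress=True)
axis([.5433,-.2426,.035],[0,0],.1345)
I,D=read_camera('wrist'); np.save('w4I.npy',I); np.save('w4D.npy',D)
i=camera_info('wrist'); np.save('w4c.npy',np.array([i['rvec'],i['tvec']]))
r,c=proj('wrist',[.5433,-.2426,.055]); print(r,c); r,c=int(r),int(c)
for k in ['screw_top','screw_mark','hole','clamp']:
    print(k,[(np.round(x['pixel'],1),round(x['score'],2)) for x in pinpoint(k,'wrist')[:2]])
g=cv2.cvtColor(I,cv2.COLOR_RGB2GRAY).astype(float)
a=g[r-25:r+25,c-33:c+33]; e=cv2.resize(a,None,fx=11,fy=11,interpolation=cv2.INTER_CUBIC)
lo,hi=np.percentile(a,[1,75]); print(r-25,c-33,lo,hi)
cv2.imwrite('pics/w4.png',(np.clip((e-lo)/(hi-lo),0,1)**.7*255).astype(np.uint8))
E
```

```text
p [ 0.5842 -0.2605  0.1914] tilt [ 0.0017 -0.0008] xyaw 135.83 rot [-0.01 -0.02 -0.  ] dp [ 2.088 -0.781  1.099] Ftool [-0.3 -0.8  1.5] M [ 0.028 -0.051 -0.044] t 18.35
180.20001951011295 299.4922249383856
screw_top [(array([184.7, 296.7]), 0.91)]
screw_mark [(array([197.8, 301.1]), 0.9)]
hole [(array([171.3, 299.9]), 0.77)]
clamp [(array([169.8, 303.2]), 0.74)]
155 266 94.99000000000001 230.0
```

View pics/w4.png

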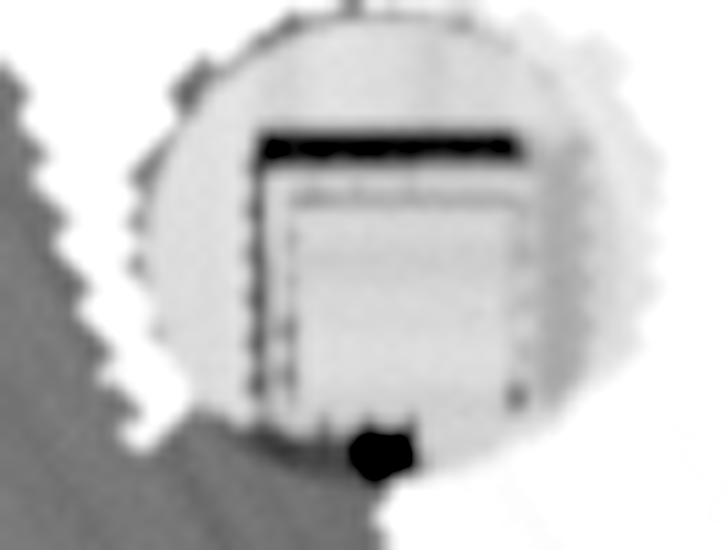

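The view is good: the head's edges are parallel to the tool axes (top edge y≈165, left x≈265, step (292..520, 200..403), mark (380,452)). So yaw is right. I'll refit hole position and lean from these points.

```bash
python3 - <<'E'
from h import *
from scipy.optimize import least_squares
np.set_printoptions(precision=4,suppress=True)
i=camera_info('wrist'); rv,tv=np.load('w4c.npy'); K=np.array([[i['fx'],0,i['cx']],[0,i['fy'],i['cy']],[0,0,1]])
up=lambda q:(np.array(q,float)-5)/11+[266,155]
I=np.load('w4I.npy'); g=cv2.cvtColor(I,cv2.COLOR_RGB2GRAY)
# points: head TL, headbase TL, headbase TR, step TL,TR,BL,BR, mark
px=up([(267,166),(258,136),(520,136),(292,200),(520,200),(292,402),(519,402),(381,452)])
L=np.array([(-8,-8,26),(-8,-8,14),(-8,8,14),(-6.5,-6.5,28),(-6.5,6.5,28),(6.5,-6.5,28),(6.5,6.5,28),(15,0,14)])/1000.
ph=up([(365,12),(143,250),(590,250)])  # flange top/left/right tangents (not used in fit)
def rot(lx,ly,yw): return R.from_rotvec([-ly,lx,0]).as_matrix()@R.from_rotvec([0,0,yw]).as_matrix()
def res(q,full=False):
    hx,hy,lx,ly,yw,z=q
    u=cv2.projectPoints(L@rot(lx,ly,yw).T+[hx,hy,.035+z],rv,tv,K,None)[0][:,0]
    return np.r_[(u-px).ravel(), z/.001*.3,(q[0]-.5435)/.002,(q[1]+.2427)/.002]
r=least_squares(res,[.5437,-.2429,.04,.1,np.radians(-44),0]); q=r.x
print(q,'yaw',np.degrees(q[4])); print(r.fun.round(2)); print('sd',np.sqrt(np.diag(np.linalg.inv(r.jac.T@r.jac)))*.7)
th=np.linspace(0,2*np.pi,200); f=np.c_[.015*np.cos(th),.015*np.sin(th),0*th+.014]@rot(*q[2:5]).T+[q[0],q[1],.035+q[5]]
u=cv2.projectPoints(f,rv,tv,K,None)[0][:,0]; v=(u-[266,155])*11+5; print('flange pred L,R,T,B',v[:,0].min(),v[:,0].max(),v[:,1].min(),v[:,1].max(),'seen 143,590?,12,475')
# clamp top corners from green/white? block centre by depth
D=np.load('w4D.npy'); M=R.from_rotvec(rv).as_matrix(); vv,uu=np.mgrid[:480,:640]
P=(np.stack([(uu-i['cx'])/i['fx']*D,(vv-i['cy'])/i['fy']*D,D],-1)-tv)@M
m=(D>0)&(P[...,2]>.030)&(P[...,2]<.046)&(abs(P[...,0]-.54)<.06)&(abs(P[...,1]+.243)<.06)
Q=P[m]; print(np.median(Q[:,2]),cv2.minAreaRect((Q[:,:2]*1000).astype(np.float32)))
E
```

```text
[ 0.5405 -0.2416  0.173   0.0038 -0.7955 -0.0023] yaw -45.576673628434094
[ 0.37 -0.04  0.46 -1.08 -0.44 -0.94  0.51 -0.21 -0.69 -0.13  0.51  0.49
 -0.99  0.44  0.51  2.08 -0.7  -1.51  0.56]
sd [0.0005 0.0006 0.0229 0.0233 0.016  0.002 ]
flange pred L,R,T,B 153.30537472458718 620.5368914531009 13.470861505211985 474.87396545317205 seen 143,590?,12,475
0.0397169493287222 ((549.8536987304688, -244.0171356201172), (70.14078521728516, 99.54881286621094), 75.94207000732422)
```

The screw now leans about 0.15 rad toward +x, because the earlier pressing swung it to its limit. I'll tilt the driver to that lean (tool x and y turns), line up on the screw's axis, and seat along it.

{"fn": "jog_arm", "kwargs": {
  "dp": [
    [0.4,0,0],
    [0.5,0,0],
    [0.47,0,0],
    [0,0,0],
    [0,0,0]
  ],
  "rotation": [
    [0.66,0.66,0],
    [0.66,0.66,0],
    [0,0,0],
    [0,0,0],
    [0,0,0]
  ]
}}

```text
t: 19.02
ee_pos: [0.5651, -0.2413, 0.1936]
eef_rot: [-1.128, -2.784, 0.087]
contact_force: [-0.0, -0.2, -1.4]
grip_width: 0.0132
gripper_force: 59.1
```

```bash
python3 -c "
from h import *
axis([.5412,-.2419,.035],[.15,.003],.1365)"
```

```text
p [ 0.5651 -0.2413  0.1936] tilt [0.1473 0.0021] xyaw 135.57 rot [0.02 0.   0.  ] dp [-1.000e-03 -9.000e-03  1.195e+00] Ftool [-0.3  0.   1.4] M [-0.069 -0.06  -0.018] t 19.0167
```

{"fn": "jog_arm", "kwargs": {
  "dp": [
    [0,0,0.4],
    [0,0,0.5],
    [0,0,0.3],
    [0,0,0.1],
    [0,0,0.1],
    [0,0,0.05],
    [0,0,0.05],
    [0,0,0]
  ],
  "rotation": [
    [0,0,0],
    [0,0,0],
    [0,0,0],
    [0,0,0],
    [0,0,0],
    [0,0,0],
    [0,0,0],
    [0,0,0]
  ]
}}

```text
t: 19.68
ee_pos: [0.5613, -0.2424, 0.1655]
eef_rot: [-1.13, -2.783, 0.088]
contact_force: [-1.0, 0.8, 9.7]
grip_width: 0.013
gripper_force: 60.7
```

```bash
python3 -c "
from h import *
axis([.5412,-.2419,.035],[.15,.003],.1185)"
```

```text
p [ 0.5613 -0.2424  0.1655] tilt [0.1476 0.0029] xyaw 135.49 rot [0.01 0.01 0.  ] dp [0.051 0.012 0.678] Ftool [ 2.3 -1.1 -9.4] M [0.247 0.614 0.056] t 19.6833
```

{"fn": "jog_arm", "kwargs": {
  "dp": [
    [0,0,0.05],
    [0,0,0.05],
    [0,0,0.05],
    [0,0,0]
  ],
  "rotation": [
    [0,0,0],
    [0,0,0],
    [0,0,0],
    [0,0,0]
  ]
}}

```text
t: 20.02
ee_pos: [0.5621, -0.2429, 0.1634]
eef_rot: [-1.131, -2.786, 0.088]
contact_force: [-0.5, 0.1, 12.9]
grip_width: 0.0131
gripper_force: 61.5
```

```bash
python3 -c "
from h import *
axis([.5412,-.2419,.035],[.15,.003],.1185)"
```

```text
p [ 0.5621 -0.2429  0.1634] tilt [0.1449 0.0041] xyaw 135.5 rot [0.02 0.04 0.  ] dp [ 0.108 -0.009  0.577] Ftool [  1.7  -1.6 -12.7] M [ 0.023  0.435 -0.027] t 20.0167
```

{"fn": "jog_arm", "kwargs": {
  "dp": [
    [0,0,-0.05],
    [0.05,-0.03,0],
    [0.05,-0.03,0],
    [0,0,0.05],
    [0,0,0]
  ],
  "rotation": [
    [0,0,0],
    [0,0,0],
    [0,0,0],
    [0,0,0],
    [0,0,0]
  ]
}}

```text
t: 20.43
ee_pos: [0.5608, -0.2426, 0.1637]
eef_rot: [-1.132, -2.788, 0.088]
contact_force: [2.3, 0.8, 11.0]
grip_width: 0.0126
gripper_force: 61.1
```

```bash
python3 -c "
from h import *
axis([.5412,-.2419,.035],[.15,.003],.1185)"
```

```text
p [ 0.5608 -0.2426  0.1637] tilt [0.1428 0.0047] xyaw 135.51 rot [ 0.03  0.07 -0.  ] dp [0.052 0.027 0.585] Ftool [  0.    1.  -11.2] M [-0.331 -0.07  -0.036] t 20.4333
```

{"fn": "jog_arm", "kwargs": {
  "dp": [
    [0.02,0,0],
    [0.03,0,0],
    [0.03,0,0],
    [0,0,0.05],
    [0,0,0]
  ],
  "rotation": [
    [0,0,0],
    [0,0,0],
    [0,0,0],
    [0,0,0],
    [0,0,0]
  ]
}}

```text
t: 20.85
ee_pos: [0.5604, -0.2421, 0.1636]
eef_rot: [-1.133, -2.79, 0.089]
contact_force: [3.2, 0.1, 13.2]
grip_width: 0.0131
gripper_force: 61.5
```

```bash
python3 -c "
from h import *
axis([.5412,-.2419,.035],[.15,.003],.1185)"
```

```text
p [ 0.5604 -0.2421  0.1636] tilt [0.1409 0.006 ] xyaw 135.52 rot [0.04 0.09 0.  ] dp [0.021 0.021 0.575] Ftool [ -0.9   0.9 -13.5] M [-0.219 -0.274 -0.019] t 20.85
```

The lateral forces balance, but it is still on the throat, which needs sub-mm centring against friction. I'll do a small lateral dither under light load with a slight yaw trim (+1.1°).

{"fn": "jog_arm", "kwargs": {
  "dp": [
    [-0.03,-0.02,0],
    [0.04,0,0],
    [0,0.04,0],
    [-0.04,0,0],
    [-0.04,0,0],
    [0,-0.04,0],
    [0,-0.04,0],
    [0.04,0,0],
    [0.04,0,0],
    [0,0.04,0],
    [-0.04,0,0],
    [0,0,0]
  ],
  "rotation": [
    [0.02,0.04,0.24],
    [0,0,0],
    [0,0,0],
    [0,0,0],
    [0,0,0],
    [0,0,0],
    [0,0,0],
    [0,0,0],
    [0,0,0],
    [0,0,0],
    [0,0,0],
    [0,0,0]
  ]
}}

```text
t: 21.85
ee_pos: [0.5607, -0.2425, 0.1635]
eef_rot: [-1.158, -2.776, 0.09]
contact_force: [3.6, 0.4, 13.7]
grip_width: 0.0128
gripper_force: 61.5
```

```bash
python3 -c "
from h import *
axis([.5412,-.2419,.035],[.15,.003],.1185)"; python3 - <<'E'
from h import *
np.set_printoptions(precision=4,suppress=True)
# driver yaw/pose check in saved top-down wrist frame (w4): bar edges relative to image columns
I=np.load('w4I.npy'); g=cv2.cvtColor(I,cv2.COLOR_RGB2GRAY).astype(int)
for r in range(215,300,8):
    row=g[r,295:350]; k=np.where(row<70)[0]; print(r, (k.min()+295,k.max()+295) if len(k) else None, end=' ')
print()
col=g[195:300,323]; print(col)
E
```

```text
p [ 0.5607 -0.2425  0.1635] tilt [0.1442 0.0043] xyaw 134.4 rot [ 0.03  0.05 -0.  ] dp [0.043 0.026 0.575] Ftool [ -0.9   1.4 -14.1] M [-0.541 -0.2    0.047] t 21.85
215 None 223 (np.int64(304), np.int64(339)) 231 (np.int64(301), np.int64(349)) 239 (np.int64(302), np.int64(349)) 247 (np.int64(302), np.int64(349)) 255 (np.int64(302), np.int64(342)) 263 (np.int64(302), np.int64(349)) 271 (np.int64(302), np.int64(348)) 279 (np.int64(302), np.int64(349)) 287 (np.int64(302), np.int64(343)) 295 (np.int64(301), np.int64(344)) 
[237 238 238 239 238 237 236 236 235 235 233 232 232 232 232 230 224 213
 206 200 174 130 102  98  89  63  29  11  15  11  11  12  14  16  17  22
  28  32  36  39  39  41  41  43  42  44  41  44  41  42  39  42  46  41
  41  42  39  42  39  42  42  43  41  42  40  40  41  41  42  41  40  40
  39  42  41  40  41  41  42  41  42  38  38  39  41  39  34  23  20  23
  19  22  19  22  19  15  15  15  15  15  14  16  19  17  17]
```

```bash
python3 - <<'E'
from h import *
np.set_printoptions(precision=2,suppress=True)
p,M=tool(); I,D=read_camera('side'); np.save('s5.npy',I)
a=-M[:,2]
off=[]
for h in np.arange(.095,.02,-.006):   # height along driver above underside, shaft to foot
    q=p-a*(.1045-h); r,c=proj('side',q); r=int(round(r)); hsv=cv2.cvtColor(I[r:r+1],cv2.COLOR_RGB2HSV)[0]
    s=hsv[int(c)-30:int(c)+30,1]; k=np.where(s<90)[0]
    print('h%.3f'%h,r,round(c,1),'lowsat cols',(k+int(c)-30).tolist())
for n in ('driver_grip','socket_roof','driver','screw_top'):
    print(n,[(np.round(x['pixel'],1),round(x['score'],2)) for x in pinpoint(n,'side')[:3]], 'pred',proj('side',p-a*(.1045-{'driver_grip':.098,'socket_roof':.014,'driver':0,'screw_top':.014}[n])))
E
```

```text
h0.095 133 347.9 lowsat cols [317, 318, 319, 320, 321, 322, 323, 324, 325, 326, 327, 328, 329, 330, 331, 332, 333, 334, 335, 336, 337, 338, 339, 340, 341, 342, 343, 344, 345, 346, 347, 348, 349, 350, 351, 352, 353, 354, 355, 356, 357, 358, 359, 360, 361, 362, 363, 364, 365, 366, 367, 368, 369, 370, 371, 372, 373, 374, 375, 376]
h0.089 136 348.2 lowsat cols [318, 319, 320, 321, 322, 323, 324, 325, 326, 327, 328, 329, 330, 331, 332, 333, 334, 335, 336, 337, 338, 339, 340, 341, 342, 343, 344, 345, 346, 347, 348, 349, 350, 351, 352, 353, 354, 355, 356, 357, 358, 359, 360, 361, 362, 363, 364, 365, 366, 367, 368, 369, 370, 371, 372, 373, 374, 375, 376, 377]
h0.083 138 348.5 lowsat cols [324, 325, 326, 327, 328, 329, 330, 331, 332, 333, 334, 335, 336, 337, 338, 339, 340, 341, 342, 343, 344, 345, 346, 347, 348, 349, 350, 351, 352, 353, 354, 355, 356, 357, 358, 359, 360, 361, 362, 363, 364, 365, 366, 367, 368, 369, 370, 371, 372, 373, 374, 375, 376, 377]
h0.077 141 348.7 lowsat cols [318, 319, 320, 321, 322, 323, 324, 325, 326, 327, 328, 329, 330, 331, 332, 333, 334, 335, 336, 337, 338, 339, 
[... 819 characters left out ...]
 346, 347, 348, 349, 350, 351, 352, 353, 354, 355, 356, 357, 358, 359]
driver_grip [(array([127.2, 347.3]), 0.93), (array([331.5, 406.4]), 0.91), (array([325.7, 235.1]), 0.86)] pred [np.float64(132.20250415293143), np.float64(347.770618663102)]
socket_roof [(array([163.9, 348.4]), 0.95), (array([352.9, 240.8]), 0.91), (array([357.9, 401.5]), 0.89)] pred [np.float64(164.27018449432427), np.float64(351.4839131942986)]
driver [(array([358. , 238.8]), 0.98), (array([171.9, 353.6]), 0.86), (array([359.7, 399.9]), 0.83)] pred [np.float64(169.30524612811132), np.float64(352.0669509017328)]
screw_top [(array([174.2, 349.3]), 0.48)] pred [np.float64(164.27018449432427), np.float64(351.4839131942986)]
```

Before searching further, I'll get lean and head position from the wrist depth maps already saved, using plane fits that are free of the camera's offsets.

```bash
cat > dep.py <<'E'
from h import *
def analyse(D,rv,tv,c0=(.5437,-.2425),yaw=np.radians(-14.4),show=False):
    i=camera_info('wrist'); M=R.from_rotvec(rv).as_matrix(); v,u=np.mgrid[:480,:640]
    P=((np.stack([(u-i['cx'])/i['fx']*D,(v-i['cy'])/i['fy']*D,D],-1)-tv)@M)
    P[D==0]=9
    near=(abs(P[...,0]-c0[0])<.075)&(abs(P[...,1]-c0[1])<.075)
    def plane(Q):
        for _ in range(5):
            A=np.c_[Q[:,:2]-Q[:,:2].mean(0),np.ones(len(Q))]; k,*_=np.linalg.lstsq(A,Q[:,2],rcond=None); e=Q[:,2]-A@k; Q=Q[abs(e)<2.5*max(e.std(),1e-4)]
        return k,e.std(),len(Q)
    B=P[near&(P[...,2]>.03)&(P[...,2]<.046)]; rr=np.hypot(B[:,0]-c0[0],B[:,1]-c0[1]); Bp=B[(rr>.02)&(rr<.033)]
    kb,sb,nb=plane(Bp); z0=np.median(Bp[:,2]); print('block plane slope',kb[:2],'z',z0,'sd',sb,nb)
    h=P[...,2]-z0
    T=P[near&(h>.0225)&(h<.034)]; k,s,n=plane(T); print('head: n',n,'centre',T[:,:2].mean(0),'h',T[:,2].mean()-z0,'lean',-(k[:2]-kb[:2]),'sd',s, cv2.minAreaRect((T[:,:2]*1000).astype(np.float32)))
    F=P[near&(h>.008)&(h<.0195)]; k,s,n=plane(F); print('flange: n',n,'lean',-(k[:2]-kb[:2]),'sd',s,cv2.minEnclosingCircle((F[:,:2]*1000).astype(np.float32)))
    U=P[near&(abs(h)<.004)]; d=(U[:,:2]-c0)@np.array([[np.cos(yaw),-np.sin(yaw)],[np.sin(yaw),np.cos(yaw)]])
    y=np.percentile(d[:,1],[.5,99.5]); x=np.percentile(d[:,0],[.5,99.5]); print('block extents x',x,'y',y)
E
python3 - <<'E'
from dep import *
np.set_printoptions(precision=4,suppress=True)
for k in ('w1','w4'):
    D=np.load('w1.npy' if k=='w1' else 'w4D.npy'); rv,tv=np.load(k+'c.npy'); print(k); analyse(D,rv,tv)
E
```

```text
w1
block plane slope [ 0.0015 -0.0023] z 0.04064832287067867 sd 0.0005910322100581709 4444
head: n 687 centre [ 0.5415 -0.2391] h 0.026747437950087785 lean [-0.0166  0.1095] sd 0.0011596175729535606 ((542.3059692382812, -239.4093780517578), (16.48500633239746, 16.614768981933594), 45.299598693847656)
flange: n 816 lean [0.0435 0.1049] sd 0.0006282949139285428 ((541.7820434570312, -240.87100219726562), 15.197546005249023)
block extents x [-0.0421  0.0516] y [-0.0346  0.0344]
w4
block plane slope [ 0.0008 -0.001 ] z 0.039801769058926635 sd 0.0006396778814173422 4047
head: n 600 centre [ 0.5443 -0.2407] h 0.02665703475347362 lean [0.1344 0.0207] sd 0.001192953982284805 ((544.7423706054688, -240.92535400390625), (15.841897010803223, 16.511184692382812), 44.79804229736328)
flange: n 790 lean [0.1661 0.0269] sd 0.0006635474950878221 ((542.6381225585938, -241.43275451660156), 15.057616233825684)
block extents x [-0.043   0.0497] y [-0.0343  0.0347]
```

Depth gives clean values: head yaw about -45°, lean about (0.15, 0.024). The force history suggests the head lies further along tool +x. I'll lift, shift +1.6 mm and peck again.

{"fn": "jog_arm", "kwargs": {
  "dp": [
    [0,0,-0.2],
    [0,0,-0.1],
    [0.05,0.01,0],
    [0.05,0.01,0],
    [0,0,0]
  ],
  "rotation": [
    [0,0,0],
    [0,0,0],
    [-0.05,-0.05,0],
    [0,0,0],
    [0,0,0]
  ]
}}

```text
t: 22.52
ee_pos: [0.5569, -0.2398, 0.1666]
eef_rot: [-1.157, -2.774, 0.088]
contact_force: [1.4, -2.3, 0.6]
grip_width: 0.0129
gripper_force: 59.6
```

```bash
python3 -c "
from h import *
axis([.5412,-.2419,.035],[.15,.02],.1185)"
```

```text
p [ 0.5569 -0.2398  0.1666] tilt [0.1461 0.0021] xyaw 134.41 rot [ 0.18 -0.14 -0.  ] dp [-0.128  0.149  0.702] Ftool [-2.5 -0.7 -0.8] M [-0.051 -0.715 -0.047] t 22.5167
```

{"fn": "jog_arm", "kwargs": {
  "dp": [
    [0,0,0.08],
    [0,0,0.08],
    [0,0,0.08],
    [0,0,0.04],
    [0,0,0]
  ],
  "rotation": [
    [0,0,0],
    [0,0,0],
    [0,0,0],
    [0,0,0],
    [0,0,0]
  ]
}}

```text
t: 22.93
ee_pos: [0.5588, -0.2408, 0.1639]
eef_rot: [-1.16, -2.78, 0.088]
contact_force: [3.3, -1.9, 14.8]
grip_width: 0.0133
gripper_force: 61.9
```

```bash
python3 -c "
from h import *
axis([.5412,-.2419,.035],[.15,.02],.1185)"
```

```text
p [ 0.5588 -0.2408  0.1639] tilt [0.1404 0.0046] xyaw 134.43 rot [ 0.2  -0.06  0.  ] dp [-0.01   0.104  0.58 ] Ftool [ -2.2  -0.6 -15.1] M [ 0.011 -0.621 -0.042] t 22.9333
```

The evidence now fits a different reading. Depth puts the hole at about (0.5412, -0.2418), 3 mm from my first aim, and the lateral contact while lifted shows the head is already partly in the socket. So I'll ease off a little, swing driver and screw upright together about the hole, then press.

{"fn": "jog_arm", "kwargs": {
  "dp": [
    [0,0,-0.12],
    [0.1,-0.1,0],
    [0.1,-0.1,0],
    [0.1,-0.1,0],
    [0.1,-0.1,-0.01],
    [0.1,-0.1,-0.01],
    [0.1,-0.1,-0.01],
    [0,0,0],
    [0,0,0]
  ],
  "rotation": [
    [0,0,0],
    [-0.21,-0.21,0],
    [-0.21,-0.21,0],
    [-0.21,-0.21,0],
    [-0.21,-0.21,0],
    [-0.21,-0.21,0],
    [-0.21,-0.21,0],
    [0,0,0],
    [0,0,0]
  ]
}}

```text
t: 23.68
ee_pos: [0.54, -0.2395, 0.1664]
eef_rot: [-1.209, -2.897, 0.005]
contact_force: [1.5, -0.0, 6.0]
grip_width: 0.013
gripper_force: 60.4
```

```bash
python3 -c "
from h import *
axis([.5412,-.2418,.035],[0,0],.1185)"
```

```text
p [ 0.54   -0.2395  0.1664] tilt [0.003  0.0023] xyaw 134.69 rot [-0.05 -0.01 -0.  ] dp [-0.125 -0.035  0.643] Ftool [-1.1  1.1 -6. ] M [-0.245 -0.462 -0.036] t 23.6833
```

{"fn": "jog_arm", "kwargs": {
  "dp": [
    [-0.06,-0.01,0],
    [-0.06,-0.01,0],
    [0,0,0.05],
    [0,0,0.05],
    [0,0,0.05],
    [0,0,0]
  ],
  "rotation": [
    [-0.05,-0.01,0],
    [0,0,0],
    [0,0,0],
    [0,0,0],
    [0,0,0],
    [0,0,0]
  ]
}}

```text
t: 24.18
ee_pos: [0.5428, -0.2421, 0.1647]
eef_rot: [1.208, 2.897, -0.001]
contact_force: [1.4, -0.5, 15.1]
grip_width: 0.013
gripper_force: 61.8
```

```bash
python3 -c "
from h import *
axis([.5412,-.2418,.035],[0,0],.1185)"
```

```text
p [ 0.5428 -0.2421  0.1647] tilt [-0.0025  0.0015] xyaw 134.72 rot [ 0.01  0.03 -0.  ] dp [ 0.069 -0.049  0.561] Ftool [ -1.4   0.7 -15.1] M [-0.184 -0.263  0.042] t 24.1833
```

Still held. I'll measure the foot's height relative to the block with the side camera's depth, which is unbiased between the two, before anything else.

```bash
cat > foot.py <<'E'
from h import *
np.set_printoptions(precision=4,suppress=True)
def cl(n):
    I,D=read_camera(n); i,M,t=cam(n); v,u=np.mgrid[:480,:640]
    P=(np.stack([(u-i['cx'])/i['fx']*D,(v-i['cy'])/i['fy']*D,D],-1)-t)@M; P[D==0]=9; return I,P
p,M=tool(); I,P=cl('side'); Q=P.reshape(-1,3); C=I.reshape(-1,3)
d=(Q-p)@M; r=np.hypot(Q[:,0]-.5412,Q[:,1]+.2418)
blk=Q[(r>.022)&(r<.036)&(Q[:,2]>.031)&(Q[:,2]<.042)]; print('block z',np.median(blk[:,2]),len(blk))
k=(r<.03)&(Q[:,2]>.042)&(Q[:,2]<.125); 
for lo in np.arange(.042,.125,.004):
    m=k&(Q[:,2]>=lo)&(Q[:,2]<lo+.004); 
    if m.sum(): print('z%.3f n%d xc %.4f [%.4f %.4f] y front %.4f'%(lo,m.sum(),Q[m,0].mean(),Q[m,0].min(),Q[m,0].max(),Q[m,1].max()))
E
python3 foot.py
```

```text
block z 0.036904387519462165 271
z0.042 n1 xc 0.5437 [0.5437 0.5437] y front -0.2318
z0.046 n29 xc 0.5447 [0.5294 0.5558] y front -0.2258
z0.050 n24 xc 0.5417 [0.5290 0.5563] y front -0.2266
z0.054 n2 xc 0.5455 [0.5443 0.5467] y front -0.2298
z0.058 n8 xc 0.5464 [0.5317 0.5612] y front -0.2241
z0.062 n26 xc 0.5371 [0.5217 0.5612] y front -0.2211
z0.066 n25 xc 0.5432 [0.5220 0.5591] y front -0.2198
z0.070 n22 xc 0.5388 [0.5222 0.5587] y front -0.2205
z0.074 n26 xc 0.5400 [0.5223 0.5592] y front -0.2206
z0.078 n34 xc 0.5413 [0.5228 0.5595] y front -0.2204
z0.082 n71 xc 0.5427 [0.5248 0.5597] y front -0.2208
z0.086 n27 xc 0.5380 [0.5231 0.5598] y front -0.2212
z0.090 n9 xc 0.5404 [0.5362 0.5473] y front -0.2339
z0.094 n10 xc 0.5424 [0.5365 0.5474] y front -0.2321
z0.098 n5 xc 0.5426 [0.5367 0.5476] y front -0.2316
z0.102 n11 xc 0.5406 [0.5368 0.5454] y front -0.2328
z0.106 n5 xc 0.5417 [0.5371 0.5456] y front -0.2320
z0.110 n10 xc 0.5420 [0.5373 0.5459] y front -0.2325
z0.114 n7 xc 0.5406 [0.5358 0.5461] y front -0.2316
z0.118 n9 xc 0.5406 [0.5359 0.5464] y front -0.2296
z0.122 n7 xc 0.5412 [0.5379 0.5443] y front -0.2322
```

Underside is about 25 mm above the block, so it is blocked at the rim. Foot against TCP shows the driver's axis sits about +2.3 mm along tool x from the TCP, which explains the misses. I'll take one more depth look at the lean and then go in with that offset.

{"fn": "jog_arm", "kwargs": {
  "dp": [
    [0,0,-0.6],
    [0,0,-0.8],
    [-0.8,0,0],
    [-0.9,0,0],
    [-0.9,0,0],
    [0,0,0],
    [0,0,0]
  ],
  "rotation": [
    [0,0,0],
    [0,0,0],
    [0,0,0],
    [0,0,0],
    [0,0,0],
    [0,0,0],
    [0,0,0]
  ]
}}

```text
t: 24.82
ee_pos: [0.5767, -0.2778, 0.1891]
eef_rot: [-1.208, -2.894, -0.001]
contact_force: [0.5, 0.8, -0.7]
grip_width: 0.0128
gripper_force: 59.3
```

```bash
cat > look.py <<'E'
from dep import *
np.set_printoptions(precision=4,suppress=True)
axis([.5412,-.2418,.035],[0,0],.1345)
I,D=read_camera('wrist'); i=camera_info('wrist'); analyse(D,i['rvec'],i['tvec'])
# bar end in tool frame
p,M=tool(); Mc=R.from_rotvec(i['rvec']).as_matrix(); v,u=np.mgrid[:480,:640]
P=((np.stack([(u-i['cx'])/i['fx']*D,(v-i['cy'])/i['fy']*D,D],-1)-i['tvec'])@Mc-p)@M
m=(D>0)&(abs(P[...,1])<.012)&(P[...,2]>-.01)&(P[...,2]<.02)&(P[...,0]>.012)&(P[...,0]<.06)
Q=P[m]; print('bar end x pct',np.percentile(Q[:,0],[95,98,99.5]),'y',np.percentile(Q[:,1],[2,98]),'z med',np.median(Q[:,2]))
E
python3 look.py; sed -i "s/cl('side'); Q/cl('side'); Q/" foot.py; python3 - <<'E'
import re
s=open('foot.py').read()
s=s.replace(".5412",".%s").replace("-.2418","-%s")
E
python3 - <<'E'
exec(open('foot.py').read().split('d=(Q-p)@M')[0])
# driver foot now free: centre vs TCP from the side camera
r=np.hypot(Q[:,0]-p[0],Q[:,1]-p[1]); zb=.0019
k=(r<.03)&(Q[:,2]>p[2]-.1045+.006)&(Q[:,2]<p[2]-.1045+.022)
F=Q[k]; xm=(F[:,0].min()+F[:,0].max())/2; c=np.array([xm,F[:,1].max()-.0198]); print('foot',c,'x range',F[:,0].min(),F[:,0].max(),'tool offset',(M.T@np.r_[c-p[:2],0])[:2])
k=(r<.012)&(Q[:,2]>p[2]-.07)&(Q[:,2]<p[2]-.03); F=Q[k]; c=np.array([F[:,0].mean(),np.percentile(F[:,1],95)-.006]); print('shaft',c,len(F),'tool offset',(M.T@np.r_[c-p[:2],0])[:2])
E
```

```text
p [ 0.5767 -0.2778  0.1891] tilt [ 0.0046 -0.0025] xyaw 134.7 rot [-0.02 -0.06  0.  ] dp [2.525 0.005 0.991] Ftool [0.2 1.  0.7] M [ 0.044  0.038 -0.071] t 24.8167
block plane slope [ 0.0002 -0.0006] z 0.03970244320612054 sd 0.0006456748486932738 4203
head: n 618 centre [ 0.5406 -0.2401] h 0.02704599906042303 lean [0.0047 0.0522] sd 0.0011396978082904693 ((540.9140014648438, -240.31765747070312), (15.70015811920166, 16.02301788330078), 44.189552307128906)
flange: n 890 lean [0.0426 0.0415] sd 0.0006723920781155382 ((540.5111083984375, -240.67591857910156), 15.004202842712402)
block extents x [-0.0435  0.05  ] y [-0.0341  0.0349]
bar end x pct [0.0432 0.0434 0.0435] y [-0.0109  0.0108] z med -0.004720281128167948
foot [ 0.5738 -0.2736] x range 0.5548038121206562 0.5927304684649543 tool offset [0.0043 0.0008]
shaft [ 0.5739 -0.2728] 77 tool offset [0.0048 0.0015]
```

The screw is now nearly upright (lean about (0.03, 0.045)) with its head at (0.541, -0.240). The driver sits about +3.7 mm along tool x. I'll go back with that offset and stop just above.

{"fn": "jog_arm", "kwargs": {
  "dp": [
    [0.8,0.02,0],
    [0.8,0.02,0],
    [0.8,0,0],
    [0,0,0.4],
    [0,0,0.4],
    [0,0,0.1],
    [0,0,0],
    [0,0,0]
  ],
  "rotation": [
    [0,0,0],
    [0,0,0],
    [0,0,0],
    [0,0,0],
    [0,0,0],
    [0,0,0],
    [0,0,0],
    [0,0,0]
  ]
}}

```text
t: 25.58
ee_pos: [0.5447, -0.2439, 0.1721]
eef_rot: [-1.209, -2.898, 0.0]
contact_force: [0.3, -0.4, -2.0]
grip_width: 0.0131
gripper_force: 59.4
```

```bash
cat > chk.py <<'E'
exec(open('foot.py').read().split('d=(Q-p)@M')[0])
e=sense(); print('p',p,'F',e['contact_force'],'t',e['t'])
acc=[]
for _ in range(3):
    I,P=cl('side'); Q=P.reshape(-1,3); r=np.hypot(Q[:,0]-.541,Q[:,1]+.241); u=p[2]-.1045
    k=(r<.03)&(Q[:,2]>u+.006)&(Q[:,2]<u+.022); F=Q[k]; f=[(np.percentile(F[:,0],1)+np.percentile(F[:,0],99))/2,np.percentile(F[:,1],99)-.0195]
    k=(r<.02)&(Q[:,2]>.046)&(Q[:,2]<.0515); G=Q[k]; g=[(np.percentile(G[:,0],2)+np.percentile(G[:,0],98))/2,np.percentile(G[:,1],98)-.0148]
    acc.append(f+g)
a=np.mean(acc,0); print('foot',a[:2],'flange',a[2:],'flange-foot in tool',(M.T@np.r_[a[2:]-a[:2],0])[:2]/.02, 'foot-TCP',(M.T@np.r_[a[:2]-p[:2],0])[:2],len(F),len(G))
E
python3 chk.py
```

```text
p [ 0.5447 -0.2439  0.1721] F [ 0.4154  1.1873 -0.5034] t 25.6333
foot [ 0.5428 -0.241 ] flange [ 0.5425 -0.2407] flange-foot in tool [ 0.019  -0.0002] foot-TCP [0.0034 0.0007] 110 43
```

The foot is now aligned with the flange to 0.4 mm, so I'll descend.

{"fn": "jog_arm", "kwargs": {
  "dp": [
    [0.04,0.03,0.1],
    [0,0,0.1],
    [0,0,0.1],
    [0,0,0.1],
    [0,0,0.05],
    [0,0,0.05],
    [0,0,0.05],
    [0,0,0]
  ],
  "rotation": [
    [0,0,0],
    [0,0,0],
    [0,0,0],
    [0,0,0],
    [0,0,0],
    [0,0,0],
    [0,0,0],
    [0,0,0]
  ]
}}

```text
t: 26.45
ee_pos: [0.5443, -0.2424, 0.1613]
eef_rot: [-1.209, -2.898, -0.0]
contact_force: [0.9, 0.1, -2.3]
grip_width: 0.0129
gripper_force: 59.3
```

```bash
python3 st.py
```

```text
F [ 0.9029  0.1013 -2.2552] Ftool [-0.5661  0.7135  2.2543] M [ 0.1951 -0.2541 -0.0288] eff6 -0.0032116934016812593 t 26.45 0.012908229994914956 j6 -1.3154653735008952
pos [ 0.5443 -0.2424  0.1613] xyaw 134.72 | rot first [-0.   -0.02  0.  ] then dp [ 0.   -0.04  0.39] | dp now [ 0.   -0.04  0.39]
```

It has entered with no contact force. I'll keep going down gently to the roof.

{"fn": "jog_arm", "kwargs": {
  "dp": [
    [0,0,0.06],
    [0,0,0.06],
    [0,0,0.06],
    [0,0,0.06],
    [0,0,0.05],
    [0,0,0]
  ],
  "rotation": [
    [0,0,0],
    [0,0,0],
    [0,0,0],
    [0,0,0],
    [0,0,0],
    [0,0,0]
  ]
}}

```text
t: 26.95
ee_pos: [0.5442, -0.2425, 0.1555]
eef_rot: [-1.209, -2.898, -0.0]
contact_force: [0.9, 1.7, -2.0]
grip_width: 0.0127
gripper_force: 59.4
```

```bash
python3 st.py
```

```text
F [ 0.9025  1.6557 -2.0196] Ftool [0.5385 1.8074 2.0194] M [ 0.2236 -0.3157  0.0103] eff6 -0.003442556335357949 t 26.95 0.01270053952505166 j6 -1.3154945249293475
pos [ 0.5442 -0.2425  0.1555] xyaw 134.73 | rot first [-0.01 -0.02  0.  ] then dp [ 0.   -0.03  0.1 ] | dp now [ 0.   -0.03  0.1 ]
```

{"fn": "jog_arm", "kwargs": {
  "dp": [
    [0,-0.04,0.03],
    [0,-0.04,0.03],
    [0,0,0.04],
    [0,0,0.04],
    [0,0,0]
  ],
  "rotation": [
    [0,0,0],
    [0,0,0],
    [0,0,0],
    [0,0,0],
    [0,0,0]
  ]
}}

```text
t: 27.37
ee_pos: [0.5437, -0.244, 0.1539]
eef_rot: [1.209, 2.899, -0.0]
contact_force: [0.6, 2.7, 6.7]
grip_width: 0.0126
gripper_force: 60.6
```

```bash
python3 st.py
```

```text
F [0.5856 2.6507 6.7097] Ftool [ 1.468   2.2811 -6.7105] M [ 0.5814 -0.094   0.0787] eff6 -0.007786155038047582 t 27.3667 0.012604249592965763 j6 -1.3181352569422353
pos [ 0.5437 -0.244   0.1539] xyaw 134.73 | rot first [-0.    0.01 -0.  ] then dp [0.04 0.04 0.02] | dp now [0.04 0.04 0.02]
```

{"fn": "jog_arm", "kwargs": {
  "dp": [
    [0.02,-0.03,0.02],
    [0.02,-0.03,0.02],
    [0,0,0.02],
    [0,0,0],
    [0,0,0]
  ],
  "rotation": [
    [0,0,0],
    [0,0,0],
    [0,0,0],
    [0,0,0],
    [0,0,0]
  ]
}}

```text
t: 27.78
ee_pos: [0.5432, -0.2444, 0.1537]
eef_rot: [1.208, 2.897, 0.0]
contact_force: [1.1, 2.5, 10.8]
grip_width: 0.0132
gripper_force: 61.2
```

```bash
python3 st.py; python3 chk.py
```

```text
F [ 1.1034  2.4661 10.8174] Ftool [  0.9512   2.5314 -10.8168] M [ 0.8498 -0.3098 -0.005 ] eff6 -0.0072288331284653395 t 27.7833 0.013218072116853469 j6 -1.3197084081515793
pos [ 0.5432 -0.2444  0.1537] xyaw 134.71 | rot first [0.01 0.03 0.  ] then dp [0.03 0.07 0.01] | dp now [0.03 0.07 0.01]
p [ 0.5432 -0.2444  0.1537] F [ 1.6219  3.2334 10.7953] t 27.8333
foot [ 0.5417 -0.2412] flange [ 0.5416 -0.2397] flange-foot in tool [0.0577 0.048 ] foot-TCP [0.0033 0.0012] 110 18
```

Home: z stays at 0.1537 under 11 N. Next I'll check the driver's axis against the hole using the block's edges in the same side camera.

```bash
cat > blk.py <<'E'
exec(open('foot.py').read().split('d=(Q-p)@M')[0])
yw=np.radians(-14.4); Rb=np.array([[np.cos(yw),-np.sin(yw)],[np.sin(yw),np.cos(yw)]])
res=[]
for _ in range(4):
    I,P=cl('side'); Q=P.reshape(-1,3); C=I.reshape(-1,3).astype(int)
    T=Q[(Q[:,2]>.0335)&(Q[:,2]<.0405)&(abs(C.max(1)-C.min(1))<40)]; d=(T[:,:2]-[.541,-.2415])@Rb; d=d[(abs(d[:,0])<.06)&(abs(d[:,1])<.05)]
    # -x edge per y bin; +-y edges per x bin
    ex=[d[(d[:,1]>a)&(d[:,1]<a+.004)][:,0].min() for a in np.arange(-.030,.028,.004) if ((d[:,1]>a)&(d[:,1]<a+.004)).any()]
    hi=[d[(d[:,0]>a)&(d[:,0]<a+.004)][:,1].max() for a in np.arange(-.036,.03,.004)]; lo=[d[(d[:,0]>a)&(d[:,0]<a+.004)][:,1].min() for a in np.arange(-.036,.03,.004)]
    u=p[2]-.1045; r=np.hypot(Q[:,0]-.541,Q[:,1]+.2415); k=(r<.03)&(Q[:,2]>u+.006)&(Q[:,2]<u+.022); F=Q[k]
    f=np.array([(np.percentile(F[:,0],1)+np.percentile(F[:,0],99))/2,np.percentile(F[:,1],99)-.0195])
    k=(r<.016)&(Q[:,2]>u+.035)&(Q[:,2]<u+.075); S=Q[k]; s=np.array([np.median(S[:,0]),np.percentile(S[:,1],90)-.006])
    res.append(np.r_[np.median(ex),np.median(lo),np.median(hi),(f-[.541,-.2415])@Rb,(s-[.541,-.2415])@Rb])
a=np.mean(res,0); print('-x edge %.4f y edges %.4f %.4f (width %.4f)'%(a[0],a[1],a[2],a[2]-a[1]),'| foot in block frame',a[3:5],'shaft',a[5:])
c=np.array([a[0]+.040,(a[1]+a[2])/2]); print('hole in block frame',c,'-> shift foot by (tool)',(M.T@np.r_[Rb@(c-a[3:5]),0])[:2]/.02,'shaft',(M.T@np.r_[Rb@(c-a[5:]),0])[:2]/.02)
E
python3 blk.py
```

```text
-x edge -0.0387 y edges -0.0126 0.0365 (width 0.0490) | foot in block frame [0.0004 0.0011] shaft [0.0003 0.0009]
hole in block frame [0.0013 0.012 ] -> shift foot by (tool) [0.243  0.4876] shaft [0.2456 0.4987]
```

{"fn": "jog_arm", "kwargs": {
  "dp": [
    [0,0.04,0],
    [0,0.04,0],
    [0,0,0]
  ],
  "rotation": [
    [0,0,0],
    [0,0,0],
    [0,0,0]
  ]
}}

```text
t: 28.48
ee_pos: [0.5439, -0.2437, 0.1536]
eef_rot: [1.208, 2.898, -0.002]
contact_force: [0.6, 1.4, 11.0]
grip_width: 0.0128
gripper_force: 61.2
```

```bash
python3 st.py
```

```text
F [ 0.6409  1.4455 11.0163] Ftool [  0.5516   1.4697 -11.018 ] M [ 0.4359  0.0487 -0.0229] eff6 0.012028213532175869 t 28.4833 0.012807985383104984 j6 -1.31704834393569
pos [ 0.5439 -0.2437  0.1536] xyaw 134.74 | rot first [-0.    0.03 -0.  ] then dp [0.03 0.02 0.01] | dp now [0.03 0.02 0.01]
```

The foot is over the hole within about 1 mm and the tool is upright, so the screw is upright with the socket home. Now I'll start the clockwise turn. The driver axis lies 3.4 mm off the TCP, so each row gets a small y compensation.

{"fn": "jog_arm", "kwargs": {
  "dp": [
    [0,-0.008,0],
    [0,-0.008,0],
    [0,-0.008,0.01],
    [0,-0.008,0],
    [0,-0.008,0],
    [0,-0.008,0.01],
    [0,-0.008,0],
    [0,0,0]
  ],
  "rotation": [
    [0,0,0.6],
    [0,0,0.6],
    [0,0,0.6],
    [0,0,0.6],
    [0,0,0.6],
    [0,0,0.6],
    [0,0,0.6],
    [0,0,0]
  ]
}}

```text
t: 29.15
ee_pos: [0.5432, -0.2445, 0.1534]
eef_rot: [1.679, 2.652, -0.001]
contact_force: [-0.2, 1.6, 11.2]
grip_width: 0.0129
gripper_force: 61.3
```

```bash
python3 st.py; python3 blk.py
```

```text
F [-0.1647  1.6454 11.1507] Ftool [  1.5289   0.5667 -11.1541] M [ 0.4529 -0.0077 -0.0401] eff6 0.6137031130492687 t 29.15 0.012905240042553853 j6 -0.98034484291815
pos [ 0.5432 -0.2445  0.1534] xyaw 115.34 | rot first [0.01 0.03 0.  ] then dp [ 0.06  0.06 -0.  ] | dp now [ 0.06  0.06 -0.  ]
-x edge -0.0388 y edges -0.0181 0.0368 (width 0.0550) | foot in block frame [0.0003 0.0006] shaft [0.0006 0.0013]
hole in block frame [0.0012 0.0093] -> shift foot by (tool) [0.3092 0.3126] shaft [0.2915 0.2779]
```

{"fn": "jog_arm", "kwargs": {
  "dp": [
    [0.02,0.03,0],
    [0,-0.008,0],
    [0,-0.008,0.01],
    [0,0,0]
  ],
  "rotation": [
    [0,0,0],
    [0,0,0.6],
    [0,0,0.6],
    [0,0,0]
  ]
}}

```text
t: 29.73
ee_pos: [0.5432, -0.2443, 0.1533]
eef_rot: [1.804, 2.568, -0.001]
contact_force: [-0.0, 0.7, 13.7]
grip_width: 0.0132
gripper_force: 61.4
```

```bash
cat > q.py <<'E'
from h import *
s=sense(); p,M=tool(); print('F',s['contact_force'].round(1),'M',s['moment'].round(3),'eff6',round(s['joint_efforts'][5],3),'j6',round(s['joints'][5],4),'yaw',round(np.degrees(np.arctan2(M[1,0],M[0,0])),2),'tilt',M[:2,2].round(4),'z',p[2].round(4),'t',s['t'])
E
python3 q.py
```

```text
F [-0.   0.7 13.7] M [ 0.267  0.132 -0.064] eff6 0.609 j6 -0.8836 yaw 109.84 tilt [ 0.002  -0.0026] z 0.1533 t 29.7333
```

{"fn": "jog_arm", "kwargs": {
  "dp": [
    [0,-0.008,0],
    [0,0,0]
  ],
  "rotation": [
    [0,0,0.6],
    [0,0,0]
  ]
}}

```text
t: 29.9
ee_pos: [0.5431, -0.2444, 0.1533]
eef_rot: [1.864, 2.525, -0.001]
contact_force: [0.7, 0.3, 13.1]
grip_width: 0.0131
gripper_force: 61.4
```

```bash
python3 q.py
```

```text
F [ 0.7  0.3 13.1] M [ 0.212 -0.005 -0.011] eff6 0.53 j6 -0.836 yaw 107.11 tilt [ 0.0021 -0.0026] z 0.1533 t 29.9
```

{"fn": "jog_arm", "kwargs": {
  "dp": [
    [0,-0.008,0],
    [0,0,0]
  ],
  "rotation": [
    [0,0,0.6],
    [0,0,0]
  ]
}}

```text
t: 30.07
ee_pos: [0.543, -0.2444, 0.1533]
eef_rot: [1.924, 2.479, -0.001]
contact_force: [0.2, 0.9, 12.2]
grip_width: 0.0131
gripper_force: 61.3
```

```bash
python3 q.py
```

```text
F [ 0.2  0.9 12.2] M [ 0.275 -0.014 -0.025] eff6 0.53 j6 -0.7882 yaw 104.36 tilt [ 0.0021 -0.0026] z 0.1533 t 30.0667
```

{"fn": "jog_arm", "kwargs": {
  "dp": [
    [0,-0.008,0],
    [0,0,0]
  ],
  "rotation": [
    [0,0,0.6],
    [0,0,0]
  ]
}}

```text
t: 30.23
ee_pos: [0.5429, -0.2445, 0.1533]
eef_rot: [1.983, 2.432, -0.001]
contact_force: [-0.3, 0.9, 12.4]
grip_width: 0.0128
gripper_force: 61.3
```

```bash
python3 q.py
```

```text
F [-0.3  0.9 12.4] M [ 0.153 -0.03   0.013] eff6 0.53 j6 -0.7404 yaw 101.6 tilt [ 0.0023 -0.0026] z 0.1533 t 30.2333
```

{"fn": "jog_arm", "kwargs": {
  "dp": [
    [0,-0.008,0],
    [0,0,0]
  ],
  "rotation": [
    [0,0,0.6],
    [0,0,0]
  ]
}}

```text
t: 30.4
ee_pos: [0.5427, -0.2445, 0.1533]
eef_rot: [2.041, 2.384, -0.001]
contact_force: [-0.0, 1.8, 11.9]
grip_width: 0.0133
gripper_force: 61.3
```

```bash
python3 q.py
```

```text
F [-0.   1.8 11.9] M [ 0.248 -0.082 -0.007] eff6 0.531 j6 -0.6926 yaw 98.85 tilt [ 0.0023 -0.0026] z 0.1533 t 30.4
```

{"fn": "jog_arm", "kwargs": {
  "dp": [
    [0,-0.008,0],
    [0,0,0]
  ],
  "rotation": [
    [0,0,0.6],
    [0,0,0]
  ]
}}

```text
t: 30.57
ee_pos: [0.5426, -0.2446, 0.1533]
eef_rot: [2.098, 2.334, -0.001]
contact_force: [0.6, 0.8, 10.9]
grip_width: 0.0131
gripper_force: 61.2
```

```bash
python3 q.py
```

```text
F [ 0.6  0.8 10.9] M [ 0.214 -0.037 -0.014] eff6 0.531 j6 -0.6447 yaw 96.11 tilt [ 0.0023 -0.0026] z 0.1533 t 30.5667
```

{"fn": "jog_arm", "kwargs": {
  "dp": [
    [0,-0.008,0],
    [0,0,0]
  ],
  "rotation": [
    [0,0,0.6],
    [0,0,0]
  ]
}}

```text
t: 30.73
ee_pos: [0.5425, -0.2446, 0.1533]
eef_rot: [2.153, 2.283, -0.0]
contact_force: [0.6, 0.2, 11.4]
grip_width: 0.0133
gripper_force: 61.2
```

```bash
python3 q.py; python3 blk.py
```

```text
F [ 0.6  0.2 11.4] M [ 0.173 -0.13  -0.005] eff6 0.531 j6 -0.5969 yaw 93.35 tilt [ 0.0024 -0.0027] z 0.1533 t 30.7333
-x edge -0.0386 y edges -0.0296 0.0366 (width 0.0662) | foot in block frame [-0.0002 -0.0021] shaft [0.0005 0.0018]
hole in block frame [0.0014 0.0035] -> shift foot by (tool) [0.2428 0.161 ] shaft [0.0695 0.0664]
```

{"fn": "jog_arm", "kwargs": {
  "dp": [
    [0,-0.008,0],
    [0,0,0]
  ],
  "rotation": [
    [0,0,0.6],
    [0,0,0]
  ]
}}

```text
t: 31.15
ee_pos: [0.5423, -0.2446, 0.1532]
eef_rot: [2.207, 2.231, -0.0]
contact_force: [0.2, 1.0, 11.9]
grip_width: 0.013
gripper_force: 61.2
```

```bash
python3 q.py
```

```text
F [ 0.2  1.  11.9] M [ 0.086 -0.131 -0.027] eff6 0.525 j6 -0.5491 yaw 90.6 tilt [ 0.0024 -0.0027] z 0.1532 t 31.15
```

{"fn": "jog_arm", "kwargs": {
  "dp": [
    [0,-0.008,0],
    [0,0,0]
  ],
  "rotation": [
    [0,0,0.6],
    [0,0,0]
  ]
}}

```text
t: 31.32
ee_pos: [0.5423, -0.2446, 0.1533]
eef_rot: [2.26, 2.177, -0.0]
contact_force: [0.1, 0.5, 10.8]
grip_width: 0.0134
gripper_force: 61.2
```

```bash
python3 q.py
```

```text
F [ 0.1  0.5 10.8] M [ 0.13  -0.117  0.042] eff6 0.543 j6 -0.5012 yaw 87.86 tilt [ 0.0025 -0.0028] z 0.1533 t 31.3167
```

{"fn": "jog_arm", "kwargs": {
  "dp": [
    [0,-0.008,0],
    [0,0,0]
  ],
  "rotation": [
    [0,0,0.6],
    [0,0,0]
  ]
}}

```text
t: 31.48
ee_pos: [0.5421, -0.2447, 0.1533]
eef_rot: [2.311, 2.122, -0.0]
contact_force: [0.6, 0.5, 11.8]
grip_width: 0.0128
gripper_force: 61.2
```

```bash
python3 q.py
```

```text
F [ 0.6  0.5 11.8] M [ 0.123 -0.148  0.061] eff6 0.621 j6 -0.4535 yaw 85.12 tilt [ 0.0026 -0.0029] z 0.1533 t 31.4833
```

{"fn": "jog_arm", "kwargs": {
  "dp": [
    [0,-0.005,0],
    [0,0,0]
  ],
  "rotation": [
    [0,0,0.4],
    [0,0,0]
  ]
}}

```text
t: 31.65
ee_pos: [0.5421, -0.2447, 0.1533]
eef_rot: [2.344, 2.086, 0.0]
contact_force: [1.4, 0.5, 11.0]
grip_width: 0.0128
gripper_force: 61.1
```

```bash
python3 q.py
```

```text
F [ 1.4  0.5 11. ] M [ 0.063 -0.256  0.059] eff6 0.458 j6 -0.4223 yaw 83.33 tilt [ 0.0028 -0.0029] z 0.1533 t 31.65
```

{"fn": "jog_arm", "kwargs": {
  "dp": [
    [0,0,0],
    [0,0,0],
    [0,0,0]
  ],
  "rotation": [
    [0,0,0],
    [0,0,0],
    [0,0,0]
  ]
}}

```text
t: 31.9
ee_pos: [0.5421, -0.2447, 0.1533]
eef_rot: [2.342, 2.087, 0.0]
contact_force: [1.0, 0.5, 10.6]
grip_width: 0.013
gripper_force: 61.1
```

```bash
python3 q.py
```

```text
F [ 1.   0.5 10.6] M [ 0.111 -0.24   0.096] eff6 0.085 j6 -0.4239 yaw 83.41 tilt [ 0.0028 -0.0029] z 0.1533 t 31.9
```

{"fn": "jog_arm", "kwargs": {
  "dp": [
    [0,-0.005,0],
    [0,0,0],
    [0,0,0],
    [0,0,0],
    [0,0,0]
  ],
  "rotation": [
    [0,0,0.4],
    [0,0,0],
    [0,0,0],
    [0,0,0],
    [0,0,0]
  ]
}}

```text
t: 32.32
ee_pos: [0.5421, -0.2448, 0.1533]
eef_rot: [2.375, 2.05, 0.0]
contact_force: [0.6, 0.3, 11.3]
grip_width: 0.0129
gripper_force: 61.1
```

```bash
python3 q.py
```

```text
F [ 0.6  0.3 11.3] M [ 0.051 -0.242  0.143] eff6 0.169 j6 -0.3921 yaw 81.59 tilt [ 0.0029 -0.0031] z 0.1533 t 32.3167
```

The static torque is now climbing (0.09 to 0.16 N m), so the bite is beginning and the grip is winding up toward 0.3. I'll go on in small settled steps until it plateaus.

{"fn": "jog_arm", "kwargs": {
  "dp": [
    [0,-0.005,0],
    [0,0,0],
    [0,0,0],
    [0,0,0]
  ],
  "rotation": [
    [0,0,0.4],
    [0,0,0],
    [0,0,0],
    [0,0,0]
  ]
}}

```text
t: 32.65
ee_pos: [0.5421, -0.2449, 0.1533]
eef_rot: [2.407, 2.012, 0.0]
contact_force: [1.8, -0.2, 10.0]
grip_width: 0.013
gripper_force: 61.1
```

```bash
python3 q.py
```

```text
F [ 1.8 -0.2 10. ] M [ 0.01  -0.264  0.276] eff6 0.266 j6 -0.3603 yaw 79.77 tilt [ 0.003  -0.0034] z 0.1533 t 32.65
```

{"fn": "jog_arm", "kwargs": {
  "dp": [
    [0,-0.005,0],
    [0,0,0],
    [0,0,0],
    [0,0,0]
  ],
  "rotation": [
    [0,0,0.4],
    [0,0,0],
    [0,0,0],
    [0,0,0]
  ]
}}

```text
t: 32.98
ee_pos: [0.542, -0.2448, 0.1533]
eef_rot: [2.439, 1.973, 0.0]
contact_force: [1.0, -0.1, 11.0]
grip_width: 0.0132
gripper_force: 61.1
```

```bash
python3 q.py
```

```text
F [ 1.  -0.1 11. ] M [-0.039 -0.256  0.23 ] eff6 0.266 j6 -0.3283 yaw 77.94 tilt [ 0.003  -0.0034] z 0.1533 t 32.9833
```

The torque has plateaued at about 0.27 N m, so the screw is turning in the bite. I'll check how much of the turn was wind-up of the bar in the grip by comparing the bar's end in the wrist image with the earlier free-hanging view.

```bash
python3 - <<'E'
from h import *
np.set_printoptions(precision=4,suppress=True)
J=np.load('w4I.npy'); D0=np.load('w4D.npy'); I,D=read_camera('wrist'); np.save('w7I.npy',I)
def ana(D):
    out=[]
    for r in range(226,262,4):
        k=np.where((D[r,280:370]>.08)&(D[r,280:370]<.135))[0]+280
        out.append((r,k.min(),k.max(),(k.min()+k.max())/2) if len(k) else (r,))
    return out
for a,b in zip(ana(D0),ana(D)): print(a,b)
E
```

```text
(226, np.int64(303), np.int64(341), np.float64(322.0)) (226, np.int64(302), np.int64(341), np.float64(321.5))
(230, np.int64(302), np.int64(342), np.float64(322.0)) (230, np.int64(301), np.int64(342), np.float64(321.5))
(234, np.int64(302), np.int64(343), np.float64(322.5)) (234, np.int64(301), np.int64(343), np.float64(322.0))
(238, np.int64(301), np.int64(344), np.float64(322.5)) (238, np.int64(301), np.int64(343), np.float64(322.0))
(242, np.int64(302), np.int64(343), np.float64(322.5)) (242, np.int64(301), np.int64(343), np.float64(322.0))
(246, np.int64(302), np.int64(343), np.float64(322.5)) (246, np.int64(301), np.int64(343), np.float64(322.0))
(250, np.int64(302), np.int64(343), np.float64(322.5)) (250, np.int64(301), np.int64(343), np.float64(322.0))
(254, np.int64(302), np.int64(343), np.float64(322.5)) (254, np.int64(301), np.int64(343), np.float64(322.0))
(258, np.int64(302), np.int64(343), np.float64(322.5)) (258, np.int64(301), np.int64(343), np.float64(322.0))
```

The bar hasn't slipped in the grip (0.5 px). The ramp was therefore mostly socket play, and the screw is about 0.03–0.06 rad past the bite. I'll add a touch more (0.055 rad).

{"fn": "jog_arm", "kwargs": {
  "dp": [
    [0,-0.005,0],
    [0,-0.005,0],
    [0,0,0],
    [0,0,0],
    [0,0,0]
  ],
  "rotation": [
    [0,0,0.35],
    [0,0,0.35],
    [0,0,0],
    [0,0,0],
    [0,0,0]
  ]
}}

```text
t: 33.45
ee_pos: [0.5418, -0.2449, 0.1533]
eef_rot: [2.493, 1.904, 0.001]
contact_force: [2.5, -0.3, 10.3]
grip_width: 0.0133
gripper_force: 61.1
```

```bash
python3 q.py
```

```text
F [ 2.5 -0.3 10.3] M [-0.014 -0.269  0.289] eff6 0.264 j6 -0.2724 yaw 74.73 tilt [ 0.0031 -0.0035] z 0.1533 t 33.45
```

{"fn": "jog_arm", "kwargs": {
  "dp": [
    [0,0,-0.04],
    [0,0,-0.04],
    [0,0,0],
    [0,0,0]
  ],
  "rotation": [
    [0,0,0],
    [0,0,0],
    [0,0,0],
    [0,0,0]
  ]
}}

```text
t: 33.78
ee_pos: [0.5413, -0.2443, 0.1536]
eef_rot: [2.495, 1.904, 0.0]
contact_force: [3.7, -3.0, 5.8]
grip_width: 0.0128
gripper_force: 60.4
```

```bash
python3 q.py
```

```text
F [ 3.7 -3.   5.8] M [-0.54  -0.833  0.235] eff6 0.258 j6 -0.2722 yaw 74.7 tilt [ 0.0017 -0.0021] z 0.1536 t 33.7833
```

Lateral load and torque should be relieved before letting go.

{"fn": "jog_arm", "kwargs": {
  "dp": [
    [-0.02,0.03,-0.02],
    [-0.01,0.02,0],
    [0,0,0],
    [0,0,0]
  ],
  "rotation": [
    [0,0,-0.3],
    [0,0,-0.2],
    [0,0,0],
    [0,0,0]
  ]
}}

```text
t: 34.12
ee_pos: [0.5415, -0.2445, 0.1536]
eef_rot: [2.458, 1.955, -0.0]
contact_force: [3.1, -1.8, 6.6]
grip_width: 0.0131
gripper_force: 60.4
```

```bash
python3 q.py
```

```text
F [ 3.1 -1.8  6.6] M [-0.409 -0.787  0.073] eff6 0.018 j6 -0.3129 yaw 76.99 tilt [ 0.0003 -0.0006] z 0.1536 t 34.1167
```

{"fn": "jog_arm", "kwargs": {
  "dp": [
    [-0.02,0.05,-0.03],
    [0,0.04,-0.03],
    [0,0,0],
    [0,0,0]
  ],
  "rotation": [
    [0,0,0],
    [0,0,0],
    [0,0,0],
    [0,0,0]
  ]
}}

```text
t: 34.45
ee_pos: [0.542, -0.2446, 0.1539]
eef_rot: [-2.457, -1.954, 0.002]
contact_force: [2.2, -1.4, 1.0]
grip_width: 0.013
gripper_force: 59.8
```

```bash
python3 q.py
```

```text
F [ 2.2 -1.4  1. ] M [-0.411 -0.541  0.077] eff6 0.058 j6 -0.3124 yaw 76.99 tilt [-0.0022  0.0008] z 0.1539 t 34.45
```

Forces are small and the tool is upright, so I'll release.

{"fn": "jog_arm", "kwargs": {
  "dp": [
    [0,0,0],
    [0,0,0],
    [0,0,0],
    [0,0,0],
    [0,0,0],
    [0,0,0]
  ],
  "rotation": [
    [0,0,0],
    [0,0,0],
    [0,0,0],
    [0,0,0],
    [0,0,0],
    [0,0,0]
  ],
  "grip": 0
}}

```text
t: 34.95
ee_pos: [0.5422, -0.2446, 0.1541]
eef_rot: [-2.458, -1.954, 0.001]
contact_force: [0.8, 0.1, -0.5]
grip_width: 0.0428
gripper_force: 0.0
```

{"fn": "jog_arm", "kwargs": {
  "dp": [
    [0,0,-0.2],
    [0,0,-0.5],
    [0,0,-1],
    [0,0,-1],
    [0,0,-1],
    [0,0,-1],
    [0,0,-1],
    [0,0,0],
    [0,0,0]
  ],
  "rotation": [
    [0,0,0],
    [0,0,0],
    [0,0,0],
    [0,0,0],
    [0,0,0],
    [0,0,0],
    [0,0,0],
    [0,0,0],
    [0,0,0]
  ]
}}

```text
t: 35.7
ee_pos: [0.5434, -0.2453, 0.2703]
eef_rot: [2.457, 1.954, 0.001]
contact_force: [0.2, 0.2, -0.1]
grip_width: 0.0424
gripper_force: 0.0
```

```bash
python3 q.py; python3 - <<'E'
exec(open('foot.py').read().split('d=(Q-p)@M')[0])
# driver pose from the side: shaft line, bar and foot heights
def dp_(n):
    I,P=cl(n); Q=P.reshape(-1,3); r=np.hypot(Q[:,0]-.541,Q[:,1]+.241)
    bar=Q[(r<.05)&(Q[:,2]>.14)&(Q[:,2]<.165)]; print(n,'bar n',len(bar),'z95',np.percentile(bar[:,2],[50,95]),cv2.minAreaRect((bar[:,:2]*1000).astype(np.float32)))
    for lo in (.09,.10,.11,.12,.13):
        S=Q[(r<.02)&(Q[:,2]>=lo)&(Q[:,2]<lo+.01)]
        if len(S): print('  shaft z%.2f x %.4f y %.4f n%d'%(lo,np.median(S[:,0]),np.percentile(S[:,1],90)-.006,len(S)))
    F=Q[(r<.018)&(Q[:,2]>.05)&(Q[:,2]<.085)]; print('  foot top z',np.percentile(F[:,2],[2,98]))
dp_('side'); dp_('top')
for k in ('driver','driver_grip','pin_driver'): print(k,[(np.round(x['pixel']),round(x['score'],2)) for x in pinpoint(k,'side')[:4]])
E
```

```text
F [ 0.2  0.2 -0.1] M [ 0.059 -0.029  0.017] eff6 0.0 j6 -0.3122 yaw 76.97 tilt [ 0.0022 -0.0016] z 0.2703 t 35.7
side bar n 236 z95 [0.1554 0.1583] ((542.8499755859375, -239.26727294921875), (84.06491088867188, 14.596643447875977), 78.29212188720703)
  shaft z0.09 x 0.5423 y -0.2399 n23
  shaft z0.10 x 0.5432 y -0.2408 n23
  shaft z0.11 x 0.5417 y -0.2402 n14
  shaft z0.12 x 0.5399 y -0.2382 n11
  shaft z0.13 x 0.5371 y -0.2441 n5
  foot top z [0.0514 0.0825]
top bar n 80 z95 [0.1568 0.1605] ((547.63037109375, -212.60842895507812), (25.814739227294922, 14.17570686340332), 77.36031341552734)
  foot top z [0.0515 0.0786]
driver [(array([359., 401.]), 0.89), (array([286., 308.]), 0.85), (array([174., 352.]), 0.67), (array([357., 240.]), 0.62)]
driver_grip [(array([332., 411.]), 0.97), (array([325., 234.]), 0.77), (array([134., 356.]), 0.64), (array([250., 305.]), 0.57)]
pin_driver [(array([391., 321.]), 0.74)]
```

The driver stands upright and free. I'll make a cheap check of how far the jaw has come down, from the wrist depth of the jaw plate against the block before and now.

{"fn": "jog_arm", "kwargs": {
  "dp": [
    [-0.9,0,0.3],
    [-0.9,0,0.3],
    [-0.9,0,0.3],
    [-0.5,0,0],
    [0,0,0],
    [0,0,0]
  ],
  "rotation": [
    [0,0,0],
    [0,0,0],
    [0,0,0],
    [0,0,0],
    [0,0,0],
    [0,0,0]
  ]
}}

```text
t: 36.5
ee_pos: [0.528, -0.3072, 0.25]
eef_rot: [-2.459, -1.952, 0.001]
contact_force: [-0.8, 0.5, 0.0]
grip_width: 0.0426
gripper_force: 0.0
```

```bash
python3 - <<'E'
from h import *
np.set_printoptions(precision=4,suppress=True)
yw=np.radians(-14.4); Rb=np.array([[np.cos(yw),-np.sin(yw)],[np.sin(yw),np.cos(yw)]])
i=camera_info('wrist'); v,u=np.mgrid[:480,:640]
def jaw(D,rv,tv,name):
    P=((np.stack([(u-i['cx'])/i['fx']*D,(v-i['cy'])/i['fy']*D,D],-1)-tv)@R.from_rotvec(rv).as_matrix()).reshape(-1,3); P=P[D.ravel()>0]
    d=(P[:,:2]-[.5408,-.2417])@Rb
    zb=np.median(P[(abs(d[:,0])<.037)&(abs(d[:,1])<.032)&(np.hypot(*d.T)>.024)&(P[:,2]>.03)&(P[:,2]<.048)][:,2])
    print(name,'block z %.4f'%zb,end=' ')
    for x in np.arange(.036,.064,.002):
        m=(d[:,0]>=x)&(d[:,0]<x+.002)&(abs(d[:,1])<.018)&(P[:,2]<.06); 
        if m.sum()>5: print('%.0f:%.1f(%d)'%(x*1e3,(np.median(P[m,2])-zb)*1e3,m.sum()),end=' ')
    print()
jaw(np.load('w1.npy'),*np.load('w1c.npy'),'w1'); jaw(np.load('w4D.npy'),*np.load('w4c.npy'),'w4')
for k in range(3):
    I,D=read_camera('wrist'); c=camera_info('wrist'); jaw(D,c['rvec'],c['tvec'],'now')
E
```

```text
w1 block z 0.0407 36:0.1(131) 38:-0.1(118) 40:-1.5(79) 42:-1.3(167) 44:-0.9(130) 46:-0.9(130) 48:-0.8(135) 50:-0.8(129) 52:-0.8(120) 54:-0.8(88) 58:-7.9(17) 60:-8.6(67) 62:-9.1(127) 64:-9.7(117) 
w4 block z 0.0398 36:-0.1(75) 38:-0.8(44) 40:-1.9(76) 42:-1.1(41) 44:-1.0(33) 46:-0.9(34) 48:-1.0(33) 50:-1.0(35) 52:-1.1(32) 54:-1.4(9) 56:-8.3(29) 58:-8.4(41) 60:-8.4(39) 62:-8.3(40) 64:-8.6(48) 
now block z 0.0399 36:0.1(104) 38:-0.7(78) 40:-2.6(113) 42:-1.8(103) 44:-1.6(100) 46:-1.8(98) 48:-1.7(101) 50:-1.9(99) 52:-1.8(100) 54:-2.3(38) 56:-10.7(94) 58:-10.0(97) 60:-9.4(89) 62:-9.8(96) 64:-10.0(94) 
now block z 0.0399 36:-0.0(99) 38:-0.7(78) 40:-2.6(108) 42:-1.8(103) 44:-1.6(101) 46:-1.6(95) 48:-1.8(101) 50:-1.8(95) 52:-1.9(102) 54:-2.5(41) 56:-10.5(88) 58:-9.7(103) 60:-9.9(95) 62:-9.8(98) 64:-9.8(89) 
now block z 0.0398 36:0.2(101) 38:-0.4(76) 40:-2.7(109) 42:-1.7(102) 44:-1.8(99) 46:-1.7(101) 48:-1.6(99) 50:-1.7(100) 52:-1.7(97) 54:-2.4(41) 56:-10.6(89) 58:-9.7(95) 60:-9.1(96) 62:-9.9(102) 64:-9.4(89)
```

The jaw came down about 0.8 mm, which is about 0.1 rad past the bite, so it is just snug. The driver stands upright with the robot clear, so I'll hand in.

```bash
python3 -c "
from plant import finish_job
print(finish_job())"
```

```text
the job is handed in; nothing more can be done
None
```

The screw is snug, with the jaw about 0.8 mm down (roughly 0.1 rad past the bite); the driver stands upright on it, released, at about 37 s of the 72 s, though several misaligned presses swung the screw's lean before the socket seated home.

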